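# Load and close the magnetic polisher

## Robot

A 6-joint arm with a two-finger parallel gripper is mounted at the origin on the work surface. World frame = base frame: x ahead of the robot, y to its left, z up, the work surface at z = 0. Lengths are in m, angles in degrees, forces in N, time in s.
With the tool pointing down it reaches from about 0.4 to 0.825 m from the base axis. Payload 7 kg.
Tool frame: the origin (TCP) lies at the very end of the fingers, on their centre line; the grasp point (between the pads) lies 19 mm behind it; y points along the fingers, x is the direction in which the jaws open and shut, and the axes are right-handed (so a half turn about y gives the same grasp; the last joint's range is limited). The gripper opens to 85 mm and grips with 20 to 120 N. Pads are 22 mm wide; open, the fingers measure 114 mm over their backs; the gripper's body (76 mm by 85 mm) begins 54 mm behind the grasp point. The pads swing forward as they close: fully open they stand 13 mm farther back than shut.
Start: joints at [-54.826, 20.546, 0.682, 0, -70.136, -16.507], TCP at [0.216, -0.639, 0.198] pointing down, gripper open.
Joint ranges: [-176.03, 176.03], [-82.01, 121.73], [-58.28, 71.71], [-173.87, 95.51], [-174.79, -0.11], [-173.66, 173.66]. Speed limits (degrees/s): [136.94, 136.94, 172.46, 180, 180, 180].

## Interface

Orientations are given as a 3x3 rotation matrix whose columns are the frame's x, y, z axes.
In Python, from cell import * gives the robot as it stands.
- The arm moves only by the shell command python3 -m jog 'ROWS' [FORCE]. ROWS is JSON, a list of rows, each a list of 3 entries, a list of its own where there are three numbers: the shift along the tool's x, y, z in cm, then the turn, a rotation vector about the tool's x, y, z in rad, then the opening, from 0 (shut) to 1 (fully open). A call has 1 to 12 rows; each row is the pose to reach, as a shift and turn from the pose commanded when the call began, along the tool's axes at that moment; what a row does not reach only later rows make up. A row lasts 1/8 s, in which the tool goes at most 62.5 mm and 10.7 degrees, less where a joint would pass 70% of its speed; a pose out of reach is approached as far as the arm can. A call with a gripper value outside its range is refused whole. The fingers move at their own pace and stop on an object; FORCE is the grip in N (left out, the last holds). Time passes only in rows, so rows that repeat a pose let the fingers close. It gives the time, the measured TCP pose, the force and the opening at its end, in the units of the state.
- observe(): the state, without advancing time (a new reading comes with each control period).
- capture(name): name is "side" or "top"; returns a dict with "color" (400x640x3 uint8, red, green, blue), "fx", "fy", "cx", "cy" (pixels), "rvec" (rotation vector, rad) and "tvec" (3), from world to camera coordinates, as OpenCV has them. Camera axes: x right, y down, z forward; pixel columns grow to the right and rows downward; lengths in m; the calibration is good to about 2 mm. A picture is of the moment at which its call begins. There is no depth.
- close_job(): hands the job in, once; it reports no verdict.
The state is a dict: "time_s": time; "qpos": joint angles; "qd": joint speeds; "tau": joint torques, N m; "eef_pos": TCP position; "ee_rot": TCP orientation; "force": force on the tool from outside, world axes, zero at the start; "wrist_torque": the same for the moment, N m; "width": finger opening in m.
Only numpy, scipy, OpenCV 4.12 (cv2) and the standard library are available. Lean on these libraries where they do the work, as an engineer would, in place of code of your own. Each camera call takes 0.05 s, during which the arm holds its last target.

## Task

On the jeweller's bench, load every silver casting from the dark soldering board into the polisher's pot. Then put the lid on the pot and press it down until it is fully home on its stiff seal, and only after that swing the wire-bail clamp over and right down across the lid. Finally press the start button on the polisher; leave the jar, the bur stand, the hammer and the bench pin alone.

Things in the scene. Friction and masses are not known exactly. Their poses are not given: they have to be found in the camera images.
- polisher: Bench magnetic polisher, fixed. Origin on the bench under the middle of its round white pot; x points to its back (clamp hinge side), y to its left (button console), z up. Grey base 40 mm high, x -110 to +100, y -87 to +157 mm. Black console on it at x +-75, y 97 to 153 mm, its top 72 mm above the bench.
- pot_floor (a point): centre of the pot's inner floor, 46 mm above the bench; axes as the polisher. The pot is 116 mm across outside and 104 inside, its rim 105 mm above the bench; the black seal ring (115 mm across, bore 98) stands on the rim, its top 115 mm above the bench when up and 109 when pushed home.
- seal (a joint): how far the seal ring is pressed down, in m: 0 = standing proud, 0.006 = fully home. About 9 N of push moves it (the lid's weight does not); it stays where it is left.
- lid: Round grey lid, 120 g; origin at the centre of its underside, z up through the knob. Tapered spigot 8 mm high (86 to 91 mm across) that drops into the seal's bore, plate 116 mm across (top at 14 mm), black knob 28 mm across (14 to 42 mm). Starts on the bench, knob up. On the raised seal its origin is 107 mm above the bench; home, 101 mm.
- clamp (a joint): angle in rad of the steel bail clamp: 0 = right down and level across the lid, grows as it swings up and back; starts at 1.5 to 1.75, about upright, with stop at 1.9. A stiff hinge holds it wherever it is left; about 2 N at the bar moves it. A lid that is not home blocks it.
- clamp_hinge (a point): middle of the clamp's hinge, at x +75 mm, y 0, z 120.5 mm of the polisher, hinge axis along the polisher's y; axes as the polisher
- clamp_bar (a point): middle of the clamp's round crossbar: 12 mm thick, parallel to the hinge and 170 mm from it, between two 10 mm wide side arms 90 mm apart (centres) that pass either side of the lid's knob. When down it lies 95 mm in front of the pot's middle, 120.5 mm above the bench. Its axes are the polisher's at clamp angle 0 and turn with the clamp.
- start (a joint): travel of the start button in m: 0 = up, 0.006 = fully down; springs back; 5 N presses it fully
- start_top (a point): centre of the top of the grey round start button (32 mm across) on the console, at about x -35, y +125 mm of the polisher; pressed straight down
- board: dark soldering board 200 x 150 x 12 mm fixed flat on the bench, origin under its centre; the castings start on it
- ring_a: silver ring casting lying flat: outside diameter 28, hole 18, height 9 mm; origin at the centre of its underside
- ring_b: second ring casting, same as ring_a
- bar_a: silver bar casting 42 (x) x 14 (y) x 9 (z) mm; origin at the centre of its underside
- bar_b: second bar casting, same as bar_a
- disc: silver disc casting, diameter 30, height 9 mm; origin at the centre of its underside
- plate: silver square plate casting 24 x 24 x 10 mm; origin at the centre of its underside
- jar: closed glass jar with a steel cap, 72 mm across, 100 mm tall; not to be disturbed
- bur_stand: red plastic block 70 x 110 x 35 mm full of upright steel burs up to about 75 mm high; not to be disturbed
- hammer: small hammer lying on the bench, 220 mm long; not to be disturbed
- bench_pin: wooden bench pin, a V-notched slab 130 x 60 x 18 mm; not to be disturbed

How it is judged:
By the outcome, as a careful person would: the job done as asked, in the order asked, and still so for the second after the job is handed in, with the robot touching nothing.
Of ring_a, ring_b, bar_a, bar_b, disc, plate only 3 to 5 are there at a start; the rules pass over those that are not, and their reading is None.
At some moment in a run one of ring_a, ring_b, bar_a, bar_b, disc, plate, lid may be knocked a few centimetres aside while the robot is not near it.
Once in a run the grip may slacken for a moment while it holds something.
It also fails if it takes over 210 s, if anything falls off the work surface, if the arm or the gripper's body presses on something with over 40 N, if the wrist force passes 120 N, or if a joint passes its speed limit or range.

## Working session

There is one attempt and no reset: what is moved stays moved. The work goes in short steps, Python scripts to look and compute and a shell command to move; the robot and the scene stay as the last step left them, time stands still between calls to the robot, and variables do not carry over. Pictures are saved under pics/ and viewed, and the job is handed in when it is done.

```bash
ls; mkdir -p pics; python3 - <<'E'
from cell import *
import cv2
s=observe(); print(s)
for n in("side","top"):
    c=capture(n); print(n,c["fx"],c["fy"],c["cx"],c["cy"],c["rvec"],c["tvec"])
    cv2.imwrite(f"pics/{n}0.png",c["color"][:,:,::-1])
E
```

```text
pics
{'time_s': 0.0, 'qpos': array([-5.48265171e+01,  2.05917732e+01,  6.31586456e-01, -1.95304099e-02,
       -7.01337816e+01, -1.65067192e+01]), 'qd': array([ 0.12243193, -0.0897574 ,  0.00395655,  0.08008207,  0.05314583,
       -0.02916726]), 'tau': array([ 4.57241140e-04, -5.83323169e+01,  2.93429893e+01,  6.93629578e+00,
       -5.82290289e-03, -3.49660286e-05]), 'eef_pos': array([ 0.21583236, -0.63899148,  0.19744513]), 'ee_rot': array([[-3.19952915e-01, -6.82701187e-04, -9.47433199e-01],
       [ 9.47431984e-01,  1.52525991e-03, -3.19953604e-01],
       [ 1.66351458e-03, -9.99998604e-01,  1.58801585e-04]]), 'force': array([0.14223188, 0.63111921, 0.22726094]), 'wrist_torque': array([-0.011696  , -0.00280232,  0.01145065]), 'width': 0.08540238757102224}
side 479.1103348880718 479.1103348880718 321.7568300454227 204.37329180191162 [ 0.44276993 -2.73497464  1.14943661] [0.57057475 0.20406641 1.55666881]
top 475.66597870327115 475.66597870327115 326.89907520140156 199.93711439440293 [ 2.19597642 -2.14422672  0.08327406] [0.01905788 0.62388823 1.43585738]
```

View pics/side0.png

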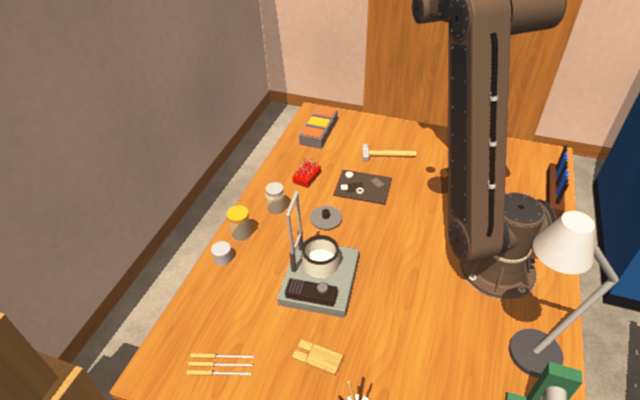

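View pics/top0.png

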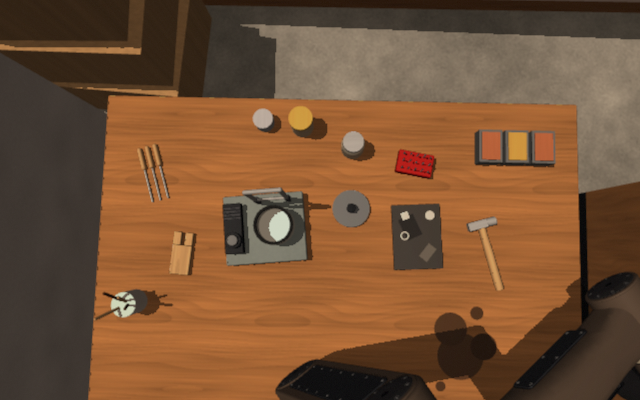

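Both views show the polisher (top ~265,228), the lid (351,209), and the board (416,237) with about four castings. I'll write helpers and zoom in.

```bash
cat > h.py <<'E'
from cell import *
import cv2, numpy as np
from scipy.spatial.transform import Rotation as R
np.set_printoptions(precision=4,suppress=True)
def K(c): return np.array([[c["fx"],0,c["cx"]],[0,c["fy"],c["cy"]],[0,0,1.]])
def proj(c,P):
    p,_=cv2.projectPoints(np.atleast_2d(np.asarray(P,float)),np.asarray(c["rvec"],float),np.asarray(c["tvec"],float),K(c),None); return p[:,0]
def unproj(c,uv,z):
    M=R.from_rotvec(np.ravel(c["rvec"])).as_matrix(); t=np.ravel(c["tvec"]); C=-M.T@t
    uv=np.atleast_2d(uv).astype(float); d=np.c_[(uv-[c["cx"],c["cy"]])/[c["fx"],c["fy"]],np.ones(len(uv))]@M
    return C+d*((z-C[2])/d[:,2])[:,None]
def crop(c,name,u0,v0,w,h,s):
    im=c["color"][v0:v0+h,u0:u0+w,::-1]; im=cv2.resize(im,None,fx=s,fy=s,interpolation=cv2.INTER_CUBIC)
    for u in range((u0//20+1)*20,u0+w,20): cv2.line(im,((u-u0)*s,0),((u-u0)*s,5),(0,255,255),1); cv2.putText(im,str(u),((u-u0)*s+2,14),0,.35,(0,255,255),1)
    for v in range((v0//20+1)*20,v0+h,20): cv2.line(im,(0,(v-v0)*s),(5,(v-v0)*s),(0,255,255),1); cv2.putText(im,str(v),(6,(v-v0)*s+4),0,.35,(0,255,255),1)
    cv2.imwrite(f"pics/{name}.png",im)
E
python3 - <<'E'
from h import *
t=capture("top"); s=capture("side")
crop(t,"t1",380,195,80,60+20,7); crop(t,"t2",210,175,170,100,4)
crop(s,"s1",325,160,80,50,8); crop(s,"s2",260,180,110,140,5)
for c in(t,s):
    M=R.from_rotvec(np.ravel(c["rvec"])).as_matrix(); print(-M.T@np.ravel(c["tvec"]), M[2])
print(unproj(t,[[351,209],[416,237],[273,225]],0))
E
```

```text
[0.4938 0.0148 1.4857] [ 0.0885  0.0131 -0.996 ]
[0.2075 1.098  1.2417] [ 0.2416 -0.6744 -0.6977]
[[ 0.599  -0.0418  0.    ]
 [ 0.5166 -0.2454  0.    ]
 [ 0.5432  0.2008  0.    ]]
```

View pics/t1.png

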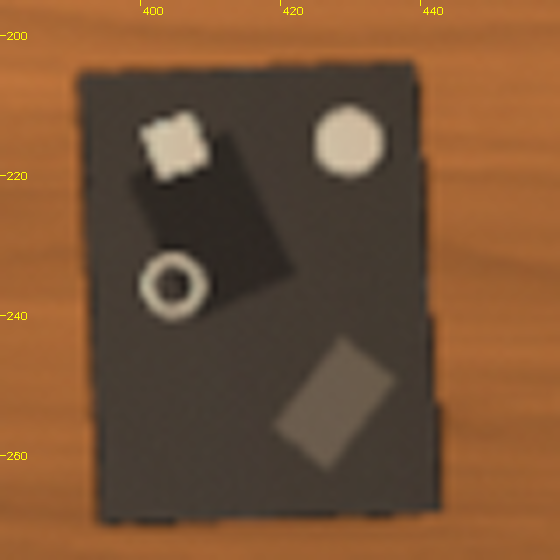

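View pics/t2.png

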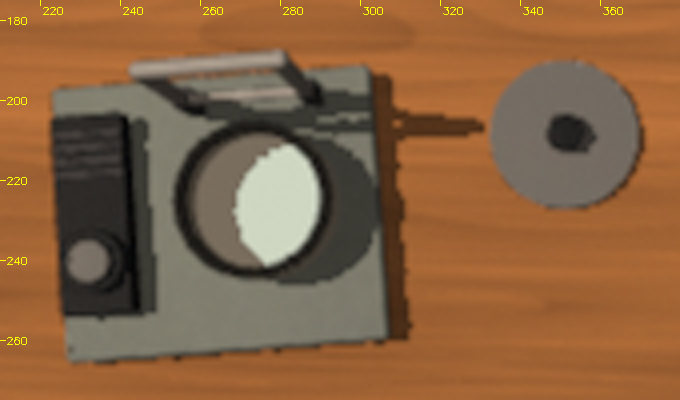

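View pics/s1.png

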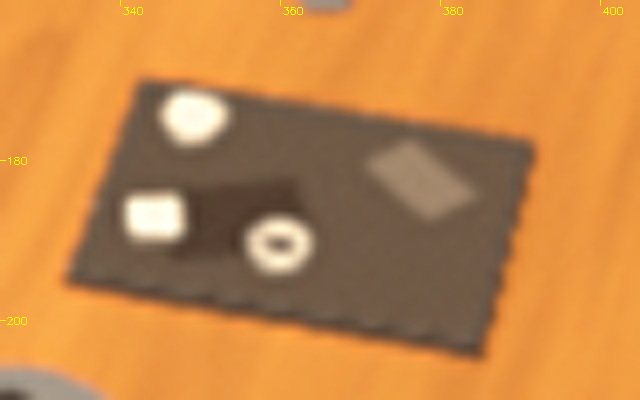

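View pics/s2.png

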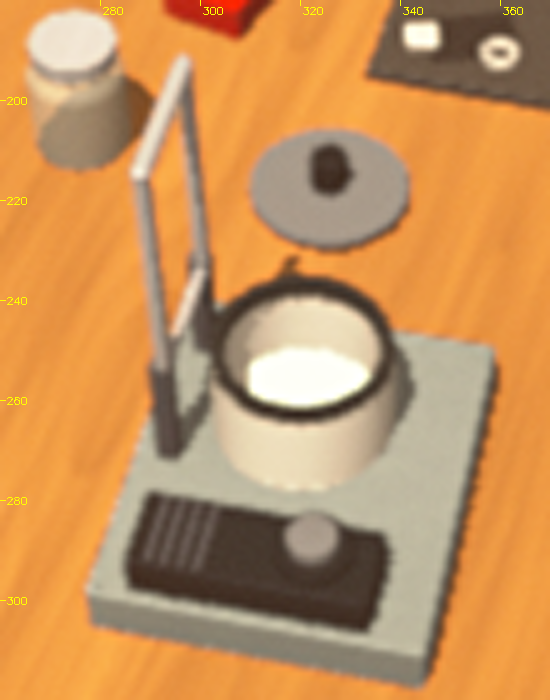

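Three castings are on the board: the plate (404,216), disc (429,215) and ring (404,236). The dark and light rectangles look like flat marks, since they don't have bar proportions. The clamp is up, and the polisher's back points away from the robot. Next I'll fit poses using both cameras.

```bash
cat > fit.py <<'E'
from h import *
from scipy.optimize import least_squares
t=capture("top"); s=capture("side")
base=np.array([[.100,.157,.04],[.100,-.087,.04],[-.110,-.087,.04],[-.110,.157,.04]])
tp=np.array([[223,197.5],[300.5,192],[306,259.5],[227,265]])
# polisher: base corners (top), side corners
sidepts=np.array([[-.110,-.087,.04],[-.110,.157,.04],[.100,.157,.04],[-.110,.157,0],[0,0,.115],[-.035,.125,.078]])
sp=np.array([[357.8,250],[345,311.5],[278,299],[345,317],[318.3,249.5],[320.5,287]])
toppts=np.array([[0,0,.115],[-.035,.125,.078]]); tp2=np.array([[272,225],[231.5,240]])
def W(p,P): 
    c,sn=np.cos(p[2]),np.sin(p[2]); return np.c_[p[0]+c*P[:,0]-sn*P[:,1],p[1]+sn*P[:,0]+c*P[:,1],P[:,2]]
f=lambda p:np.r_[(proj(t,W(p,base))-tp).ravel(),(proj(t,W(p,toppts))-tp2).ravel(),(proj(s,W(p,sidepts))-sp).ravel()]
r=least_squares(f,[.54,.2,0]); print(r.x,np.degrees(r.x[2])); print(r.fun.reshape(-1,2))
p=r.x
# clamp
g=lambda a,y:W(p,np.array([[.075-.170*np.cos(a),y,.1205+.170*np.sin(a)]]))
ct=np.array([[243,193],[278,189]]); cs=np.array([[286,215],[294.5,192]])
h=lambda a:np.r_[(proj(t,np.r_[g(a[0],.045),g(a[0],-.045)])-ct).ravel(),(proj(s,np.r_[g(a[0],.045),g(a[0],-.045)])-cs).ravel()]
r=least_squares(h,[1.6]);print("clamp",r.x,r.fun.reshape(-1,2))
E
python3 fit.py
python3 - <<'E'
from h import *
t=capture("top"); s=capture("side")
for n,(a,b),(c,d),z in (("plate",(404.5,215.5),(344,187),.022),("disc",(429.5,215),(349,174),.021),("ring",(404.5,235.5),(359.5,190.3),.021),("lidplate",(350.8,208.5),(326,217.5),.014)):
    # joint: least squares per two cams at z
    print(n,unproj(t,[[a,b]],z)[0,:2],unproj(s,[[c,d]],z)[0,:2])
g=cv2.cvtColor(t["color"],cv2.COLOR_RGB2GRAY)
m=((g>140)).astype(np.uint8); m[:200]=0; m[272:]=0; m[:,:390]=0; m[:,445:]=0
n,l,st,ce=cv2.connectedComponentsWithStats(m)
for i in range(1,n):
    print(st[i],ce[i],unproj(t,ce[i:i+1],.0215)[0], cv2.minAreaRect(np.argwhere(l==i)[:,::-1].astype(np.float32)))
g=cv2.cvtColor(s["color"],cv2.COLOR_RGB2GRAY)
m=((g>185)).astype(np.uint8); m[:165]=0; m[205:]=0; m[:,:333]=0; m[:,395:]=0
n,l,st,ce=cv2.connectedComponentsWithStats(m)
for i in range(1,n):
    print(st[i],ce[i],unproj(s,ce[i:i+1],.0185)[0])
E
```

```text
[0.5411 0.1908 0.1023] 5.859329511190643
[[-1.7236 -0.7901]
 [ 0.2283 -1.5554]
 [-0.1992 -0.1185]
 [-1.6918  0.682 ]
 [-0.5226 -0.6383]
 [ 0.2249 -0.0429]
 [ 1.4123 -2.0047]
 [ 0.0959 -1.3259]
 [-1.6363 -1.5893]
 [-0.1382  0.7038]
 [ 1.8456 -2.0449]
 [ 1.86    2.1907]]
clamp [1.6035] [[-0.178  -1.5936]
 [ 0.2434 -0.3879]
 [ 1.2361 -1.1805]
 [ 1.1641  0.3865]]
plate [ 0.5813 -0.2057] [ 0.5801 -0.1959]
disc [ 0.5847 -0.2826] [ 0.5838 -0.2751]
ring [ 0.52   -0.2065] [ 0.5196 -0.1971]
lidplate [ 0.5996 -0.0406] [ 0.5966 -0.0297]
[401 211   8   9  51] [404.4706 215.1569] [ 0.5824 -0.2057  0.0215] ((404.3999938964844, 215.20001220703125), (6.957010269165039, 6.957010269165039), 71.56504821777344)
[425 211   9   9  66] [429.1515 214.9394] [ 0.5849 -0.2814  0.0215] ((429.0, 215.0), (8.0, 8.0), 90.0)
[400 231   9   9  29] [404.2069 235.069 ] [ 0.5213 -0.2055  0.0215] ((404.25006103515625, 235.25003051757812), (7.77817440032959, 7.071067810058594), 45.0)
[345 172   8   6  35] [348.7714 174.1143] [ 0.5852 -0.277   0.0185]
[341 185   7   5  32] [343.9062 186.9375] [ 0.5816 -0.1999  0.0185]
[356 188   8   6  27] [359.5926 190.2222] [ 0.52   -0.2002  0.0185]
```

```bash
cat > d.py <<'E'
# usage: d.py x y z [jaw_deg]  -> tool-frame shift in cm and turn about tool y
from h import *
import sys
a=list(map(float,sys.argv[1:])); o=observe(); Rm=o["ee_rot"]; p=o["eef_pos"]
print("t",o["time_s"],"pos",p,"F",o["force"],"w",o["width"], "q",o["qpos"])
print("cm",100*Rm.T@(np.array(a[:3])-p))
tgt=np.degrees(np.arctan2(Rm[1,0],Rm[0,0])) if len(a)<4 else a[3]
th=np.radians(tgt); X=np.array([np.cos(th),np.sin(th),0]);Y=np.array([0,0,-1.]);Rt=np.c_[X,Y,np.cross(X,Y)]
print("jaw now",np.degrees(np.arctan2(Rm[1,0],Rm[0,0])),"turn",R.from_matrix(Rm.T@Rt).as_rotvec())
E
python3 d.py .582 -.204 .13
python3 - <<'E'
from h import *
t=capture("top")
print(unproj(t,[[399.7,212.5],[406.8,210.3],[409.3,217.3],[402.3,219.8]],.022))
E
```

```text
t 0.4 pos [ 0.216  -0.6394  0.1983] F [-0.8064 -0.0169 -0.1552] w 0.08556425317392607 q [-54.8255  20.5533   0.6746  -0.0026 -70.1361 -16.5075]
cm [ 29.5341   6.832  -48.6105]
jaw now 108.66616705397968 turn [-0.      0.      0.0003]
[[ 0.5902 -0.1909  0.022 ]
 [ 0.5975 -0.2126  0.022 ]
 [ 0.5761 -0.2205  0.022 ]
 [ 0.5679 -0.1991  0.022 ]]
```

```bash
python3 -m jog '[[[15,3,-24],[0,0,0],0.6],[[29.5,6.8,-48.6],[0,0,0],0.6],[[29.5,6.8,-48.6],[0,0,0],0.6],[[29.5,6.8,-48.6],[0,0,0],0.6],[[29.5,6.8,-48.6],[0,0,0],0.6],[[29.5,6.8,-48.6],[0,0,0],0.6],[[29.5,6.8,-48.6],[0,0,0],0.6],[[29.5,6.8,-48.6],[0,0,0],0.6],[[29.5,6.8,-48.6],[0,0,0],0.6],[[29.5,6.8,-48.6],[0,0,0],0.6],[[29.5,6.8,-48.6],[0,0,0],0.6],[[29.5,6.8,-48.6],[0,0,0],0.6]]' 40
python3 - <<'E'
from h import *
t=capture("top"); s=capture("side"); o=observe(); print(o["eef_pos"],o["qpos"],o["width"])
p=o["eef_pos"]; print(proj(t,[p]),proj(s,[p]))
crop(s,"s3",290,60,120,150,4); crop(t,"t3",330,170,160,110,4)
E
```

```text
time_s: 1.95
eef_pos: [0.5814, -0.2053, 0.1307]
ee_rot: [[-0.319, 0.0, -0.948], [0.948, -0.0, -0.319], [-0.0, -1.0, -0.0]]
force: [0.1, -0.0, -0.1]
width: 0.0511
[ 0.5814 -0.2056  0.1308] [ -1.3527  17.9765 -12.3396   0.0022 -59.6572 -70.0741] 0.051048530439570784
[[410.2413 213.3312]] [[344.9136 163.0667]]
```

View pics/s3.png

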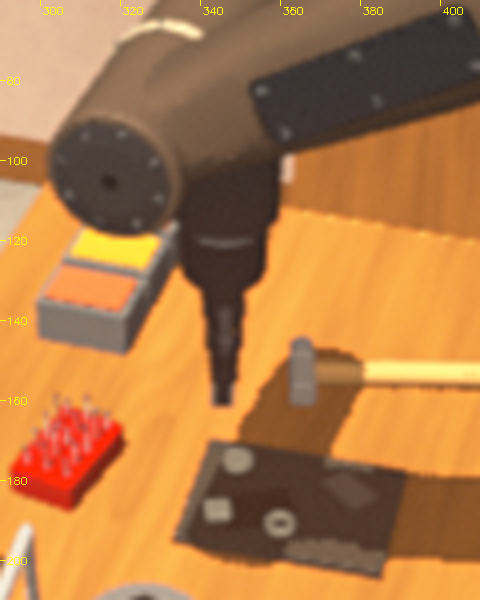

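View pics/t3.png

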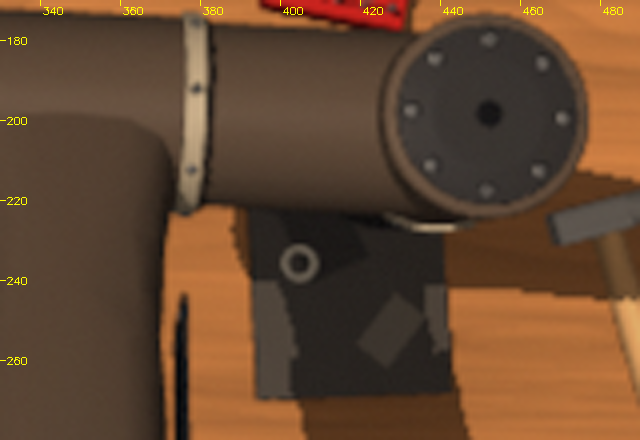

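```bash
python3 - <<'E'
from h import *
t=capture("top"); s=capture("side"); o=observe(); p=o["eef_pos"]; Rm=o["ee_rot"]
for d in(-.03,0,.03): print(d,proj(s,[p+Rm[:,0]*d]), proj(s,[p+Rm[:,0]*d+[0,0,.004]]),proj(s,[p+Rm[:,0]*d+[0,0,.02]]))
im=cv2.resize(s["color"][130:200,320:400,::-1],None,fx=8,fy=8,interpolation=cv2.INTER_NEAREST); cv2.imwrite("pics/s4.png",im)
# triangulate wrist cap centre
Ms=[K(c)@np.c_[R.from_rotvec(np.ravel(c["rvec"])).as_matrix(),np.ravel(c["tvec"])] for c in(t,s)]
X=cv2.triangulatePoints(Ms[0],Ms[1],np.array([[449.5],[198.]]),np.array([[317.],[105.]])).ravel();print(X[:3]/X[3])
for nm,a,b in(("plate",(404.5,215.2),(343.9,187)),("disc",(429.15,214.94),(348.8,174.1)),("ring",(404.2,235.1),(359.6,190.2)),("btn",(231.5,240),(320.5,287)),("knob",(352,208),(326,213))):
    X=cv2.triangulatePoints(Ms[0],Ms[1],np.array(a)[:,None].astype(float),np.array(b)[:,None].astype(float)).ravel();X=X[:3]/X[3];print(nm,X,proj(t,[X])-a)
E
```

```text
-0.03 [[344.6139 157.9142]] [[344.6321 157.0622]] [[344.7057 153.6272]]
0 [[344.865  163.0928]] [[344.8838 162.2386]] [[344.9599 158.7943]]
0.03 [[345.1223 168.4005]] [[345.1418 167.5443]] [[345.2205 164.0914]]
[ 0.6524 -0.2526  0.3359]
plate [ 0.5833 -0.2072  0.0113] [[-0.0336 -0.1377]]
disc [ 0.586  -0.2829  0.0135] [[-0.0512 -0.2119]]
ring [ 0.5215 -0.2068  0.0124] [[-0.0094 -0.0398]]
btn [0.4962 0.3113 0.0869] [[-0.2511 -0.9716]]
knob [ 0.601  -0.0439  0.0218] [[-0.0251 -0.0991]]
```

View pics/s4.png

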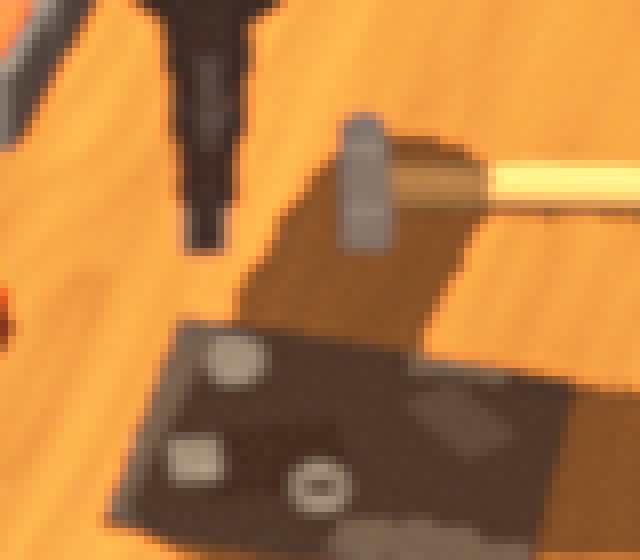

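```bash
python3 -m jog '[[[0,0,0],[0,0,0],0],[[0,0,0],[0,0,0],0],[[0,0,0],[0,0,0],0],[[0,0,0],[0,0,0],0],[[0,0,0],[0,0,0],0]]'
python3 - <<'E'
from h import *
s=capture("side"); o=observe(); p=o["eef_pos"]; Rm=o["ee_rot"]
print(o["width"],proj(s,[p,p+[0,0,.019]]))
im=cv2.resize(s["color"][130:200,320:400,::-1],None,fx=8,fy=8,interpolation=cv2.INTER_NEAREST); cv2.imwrite("pics/s5.png",im)
E
```

```text
time_s: 2.78
eef_pos: [0.5821, -0.2044, 0.1304]
ee_rot: [[-0.32, -0.0, -0.947], [0.947, -0.0, -0.32], [0.0, -1.0, 0.0]]
force: [-0.4, 0.5, -0.2]
width: -0.0001
0.0002898062233396211 [[344.637  163.3407]
 [344.7254 159.2601]]
```

View pics/s5.png

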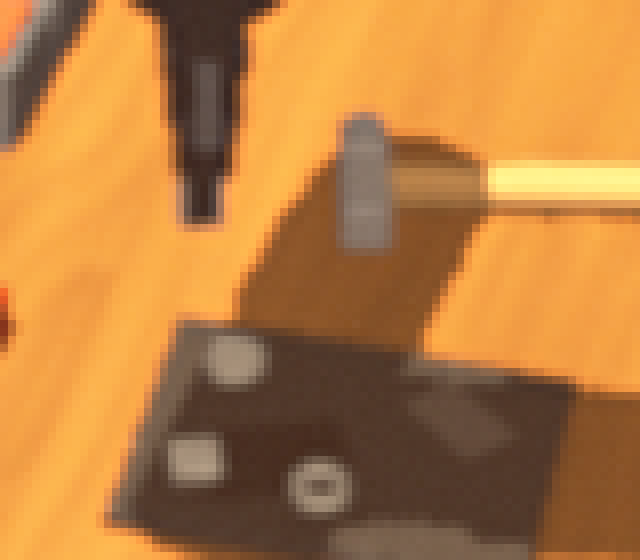

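```bash
python3 d.py .552 -.245 .035
```

```text
t 2.825 pos [ 0.582  -0.2044  0.1303] F [-0.4925  0.2276  0.099 ] w 0.0002898062233396211 q [ -1.2332  18.0408 -12.314   -0.0017 -59.6516 -70.0913]
cm [-2.8882  9.5339  4.1467]
jaw now 108.67458511698271 turn [-0.0001  0.      0.0001]
```

```bash
python3 -m jog '[[[-2.9,0,4.1],[0,0,0],0],[[-2.9,5,4.1],[0,0,0],0],[[-2.9,8,4.1],[0,0,0],0],[[-2.9,9.5,4.1],[0,0,0],0],[[-2.9,9.5,4.1],[0,0,0],0],[[-2.9,9.5,4.1],[0,0,0],0]]'
python3 - <<'E'
from h import *
t=capture("top");s=capture("side"); o=observe(); p=o["eef_pos"]; Rm=o["ee_rot"]
print(o["width"],p,o["force"],proj(s,[p,p+[0,0,.019]]),proj(t,[p]))
im=cv2.resize(s["color"][130:200,320:400,::-1],None,fx=8,fy=8,interpolation=cv2.INTER_NEAREST); cv2.imwrite("pics/s6.png",im)
crop(t,"t6",330,170,160,110,4)
E
```

```text
time_s: 3.58
eef_pos: [0.5535, -0.2451, 0.0366]
ee_rot: [[-0.321, 0.002, -0.947], [0.947, -0.001, -0.321], [-0.001, -1.0, -0.001]]
force: [0.5, -0.2, 0.9]
width: -0.0001
0.00020302226046265762 [ 0.5535 -0.2451  0.0368] [-0.1428  0.44   -0.3146] [[354.4678 177.3145]
 [354.6238 173.5286]] [[418.1292 224.6659]]
```

View pics/s6.png

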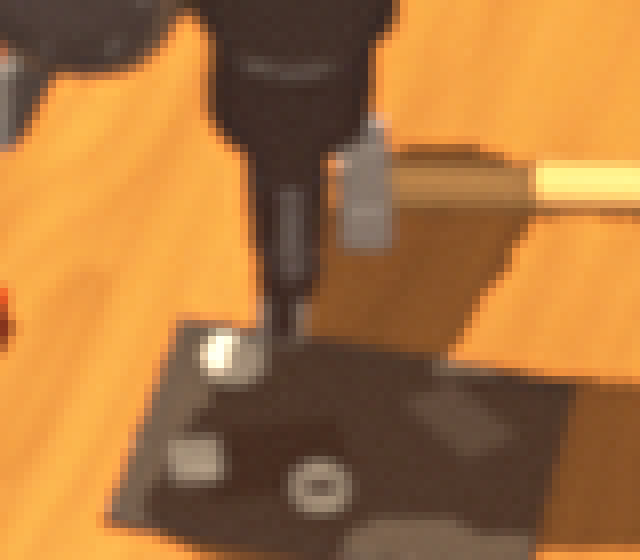

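View pics/t6.png

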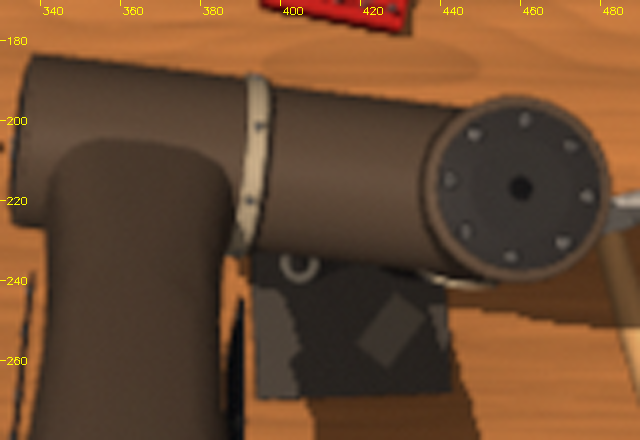

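```bash
python3 -m jog '[[[0,1.6,0],[0,0,0],0],[[0,1.8,0],[0,0,0],0],[[0,2.0,0],[0,0,0],0],[[0,2.1,0],[0,0,0],0]]'; python3 -m jog '[[[0,0.1,0],[0,0,0],0],[[0,0.2,0],[0,0,0],0],[[0,0.3,0],[0,0,0],0],[[0,0.3,0],[0,0,0],0]]'
```

```text
time_s: 4.18
eef_pos: [0.5525, -0.245, 0.0143]
ee_rot: [[-0.32, -0.0, -0.947], [0.947, -0.0, -0.32], [-0.0, -1.0, 0.0]]
force: [-0.0, -0.4, 0.6]
width: 0.0
time_s: 4.68
eef_pos: [0.5524, -0.245, 0.0114]
ee_rot: [[-0.32, -0.0, -0.947], [0.947, 0.0, -0.32], [0.0, -1.0, 0.0]]
force: [-0.4, -0.6, 0.9]
width: 0.0002
```

```bash
python3 -m jog '[[[0,0.2,0],[0,0,0],0],[[0,0.4,0],[0,0,0],0],[[0,0.4,0],[0,0,0],0]]'; python3 - <<'E'
from h import *
t=capture("top");s=capture("side"); o=observe(); p=o["eef_pos"]
print(p,o["force"],proj(s,[p,p+[0,0,.019]]),proj(t,[p]))
im=cv2.resize(s["color"][130:200,320:400,::-1],None,fx=8,fy=8,interpolation=cv2.INTER_NEAREST); cv2.imwrite("pics/s7.png",im)
E
```

```text
time_s: 5.05
eef_pos: [0.5523, -0.245, 0.0071]
ee_rot: [[-0.32, -0.0, -0.947], [0.947, 0.0, -0.32], [0.0, -1.0, 0.0]]
force: [-0.5, 0.9, -0.2]
width: 0.0003
[ 0.5524 -0.2451  0.0073] [ 0.3396  0.1285 -0.1618] [[354.5021 183.1369]
 [354.6566 179.4348]] [[416.4073 225.371 ]]
```

View pics/s7.png

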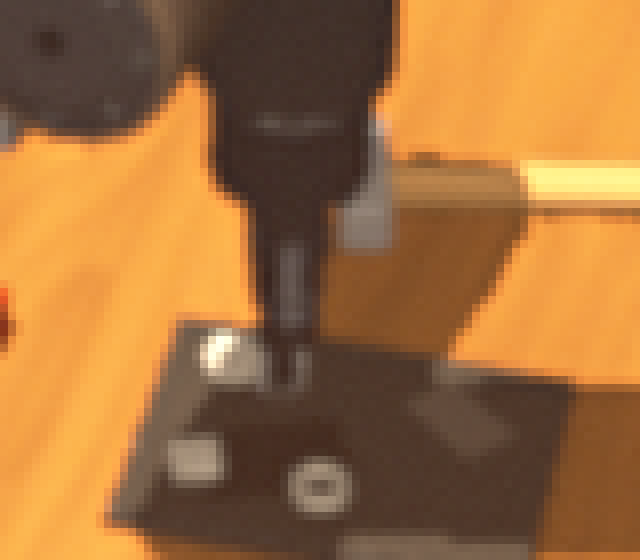

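```bash
python3 -m jog '[[[0,0.2,0],[0,0,0],0],[[0,0.4,0],[0,0,0],0],[[0,0.4,0],[0,0,0],0]]';python3 -m jog '[[[0,0.15,0],[0,0,0],0],[[0,0.3,0],[0,0,0],0],[[0,0.3,0],[0,0,0],0]]'
```

```text
time_s: 5.52
eef_pos: [0.5522, -0.245, 0.0031]
ee_rot: [[-0.32, -0.0, -0.947], [0.947, 0.0, -0.32], [0.0, -1.0, 0.0]]
force: [-0.1, -0.5, -0.4]
width: 0.0001
time_s: 5.9
eef_pos: [0.5524, -0.245, 0.0002]
ee_rot: [[-0.32, -0.0, -0.947], [0.947, 0.0, -0.32], [0.0, -1.0, 0.0]]
force: [0.7, -0.1, -0.3]
width: 0.0002
```

```bash
python3 -m jog '[[[0,0.15,0],[0,0,0],0],[[0,0.3,0],[0,0,0],0],[[0,0.3,0],[0,0,0],0]]';python3 -m jog '[[[0,0.15,0],[0,0,0],0],[[0,0.3,0],[0,0,0],0],[[0,0.3,0],[0,0,0],0]]'; python3 - <<'E'
from h import *
t=capture("top");s=capture("side"); o=observe(); p=o["eef_pos"]
print(p,o["force"],proj(s,[p,p+[0,0,.019]]),proj(t,[p]))
im=cv2.resize(s["color"][130:200,320:400,::-1],None,fx=8,fy=8,interpolation=cv2.INTER_NEAREST); cv2.imwrite("pics/s8.png",im)
E
```

```text
time_s: 6.28
eef_pos: [0.5524, -0.245, -0.0027]
ee_rot: [[-0.32, -0.0, -0.947], [0.947, 0.0, -0.32], [0.0, -1.0, 0.0]]
force: [-0.6, 0.8, -0.1]
width: 0.0001
time_s: 6.65
eef_pos: [0.5524, -0.245, -0.0058]
ee_rot: [[-0.32, -0.0, -0.947], [0.947, 0.0, -0.32], [0.0, -1.0, 0.0]]
force: [0.7, -0.0, 0.1]
width: 0.0
[ 0.5525 -0.2451 -0.0056] [-0.2624  0.0871 -0.7318] [[354.3859 185.6325]
 [354.5388 181.9664]] [[415.6685 225.5044]]
```

View pics/s8.png

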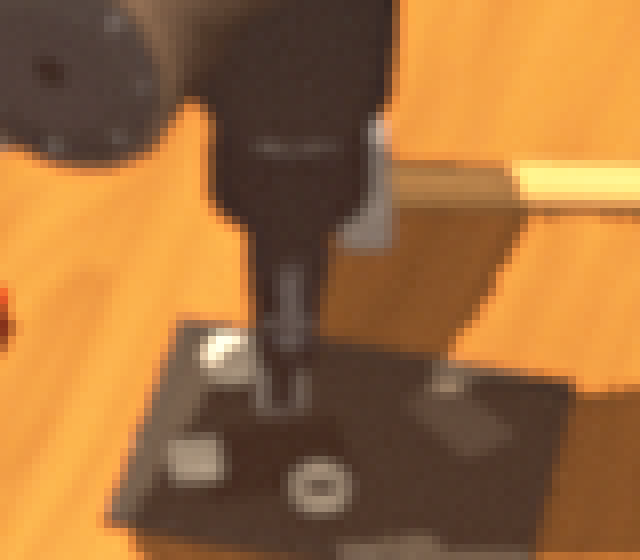

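```bash
python3 -m jog '[[[0,0.1,0],[0,0,0],0],[[0,0.2,0],[0,0,0],0],[[0,0.2,0],[0,0,0],0]]';python3 -m jog '[[[0,0.1,0],[0,0,0],0],[[0,0.2,0],[0,0,0],0],[[0,0.2,0],[0,0,0],0]]'
```

```text
time_s: 7.12
eef_pos: [0.5524, -0.245, -0.0077]
ee_rot: [[-0.32, -0.0, -0.947], [0.947, 0.0, -0.32], [0.0, -1.0, 0.0]]
force: [-0.1, -0.1, -0.7]
width: -0.0
time_s: 7.5
eef_pos: [0.5524, -0.245, -0.0097]
ee_rot: [[-0.32, -0.0, -0.947], [0.947, 0.0, -0.32], [0.0, -1.0, 0.0]]
force: [0.7, -0.1, 0.6]
width: 0.0001
```

```bash
python3 -m jog '[[[0,0.1,0],[0,0,0],0],[[0,0.2,0],[0,0,0],0],[[0,0.2,0],[0,0,0],0]]';python3 -m jog '[[[0,0.1,0],[0,0,0],0],[[0,0.1,0],[0,0,0],0]]';python3 -m jog '[[[0,0.1,0],[0,0,0],0],[[0,0.1,0],[0,0,0],0]]'
```

```text
time_s: 7.88
eef_pos: [0.5524, -0.245, -0.0117]
ee_rot: [[-0.32, -0.0, -0.947], [0.947, 0.0, -0.32], [0.0, -1.0, 0.0]]
force: [0.2, 0.0, -0.1]
width: -0.0002
time_s: 8.12
eef_pos: [0.5524, -0.245, -0.0127]
ee_rot: [[-0.32, -0.0, -0.947], [0.947, 0.0, -0.32], [0.0, -1.0, 0.0]]
force: [-0.6, -0.7, -0.2]
width: 0.0001
time_s: 8.38
eef_pos: [0.5524, -0.245, -0.0137]
ee_rot: [[-0.32, -0.0, -0.947], [0.947, 0.0, -0.32], [0.0, -1.0, 0.0]]
force: [-0.3, 0.3, 0.2]
width: 0.0001
```

```bash
python3 -m jog '[[[0,0.1,0],[0,0,0],0],[[0,0.1,0],[0,0,0],0]]';python3 -m jog '[[[0,0.1,0],[0,0,0],0],[[0,0.1,0],[0,0,0],0]]';python3 -m jog '[[[0,0.1,0],[0,0,0],0],[[0,0.1,0],[0,0,0],0]]'; python3 - <<'E'
from h import *
t=capture("top");s=capture("side"); o=observe(); p=o["eef_pos"]
print(p,o["force"],proj(s,[p,p+[0,0,.019]]),proj(t,[p]))
im=cv2.resize(s["color"][130:200,320:400,::-1],None,fx=8,fy=8,interpolation=cv2.INTER_NEAREST); cv2.imwrite("pics/s9.png",im)
E
```

```text
time_s: 8.62
eef_pos: [0.5524, -0.245, -0.0147]
ee_rot: [[-0.32, -0.0, -0.947], [0.947, 0.0, -0.32], [0.0, -1.0, 0.0]]
force: [-0.2, -0.6, 0.2]
width: -0.0003
time_s: 8.88
eef_pos: [0.5524, -0.245, -0.0157]
ee_rot: [[-0.32, -0.0, -0.947], [0.947, 0.0, -0.32], [0.0, -1.0, 0.0]]
force: [-0.4, -0.7, -0.1]
width: -0.0001
time_s: 9.12
eef_pos: [0.5524, -0.245, -0.0167]
ee_rot: [[-0.32, -0.0, -0.947], [0.947, 0.0, -0.32], [0.0, -1.0, 0.0]]
force: [0.6, -0.5, 0.5]
width: 0.0003
[ 0.5525 -0.245  -0.0166] [-0.0338  0.114  -0.1377] [[354.3021 187.7326]
 [354.4538 184.0967]] [[415.0514 225.6338]]
```

View pics/s9.png

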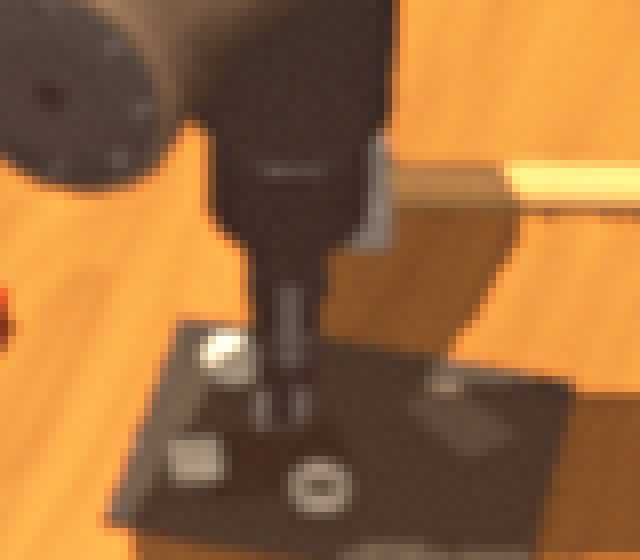

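```bash
for i in 1 2 3 4; do python3 -m jog '[[[0,0.1,0],[0,0,0],0],[[0,0.1,0],[0,0,0],0]]' | grep -v rot; done
```

```text
time_s: 9.48
eef_pos: [0.5524, -0.245, -0.0177]
force: [-0.4, 0.3, 0.1]
width: 0.0
time_s: 9.72
eef_pos: [0.5524, -0.245, -0.0187]
force: [-0.5, 0.4, -0.5]
width: -0.0002
time_s: 9.98
eef_pos: [0.5524, -0.245, -0.0197]
force: [-0.4, 0.4, 0.0]
width: -0.0001
time_s: 10.22
eef_pos: [0.5524, -0.245, -0.0207]
force: [0.1, -0.4, 0.6]
width: -0.0
```

```bash
python3 -c "
from h import *
o=observe();print(o['tau'],o['force'],o['wrist_torque'])"
for i in 1 2 3 4; do python3 -m jog '[[[0,0.1,0],[0,0,0],0],[[0,0.1,0],[0,0,0],0]]' | grep -v rot; done;  python3 - <<'E'
from h import *
t=capture("top");s=capture("side"); o=observe(); p=o["eef_pos"]
print(p,o["tau"],proj(s,[p,p+[0,0,.019]]),proj(t,[p]))
im=cv2.resize(s["color"][130:200,320:400,::-1],None,fx=8,fy=8,interpolation=cv2.INTER_NEAREST); cv2.imwrite("pics/s10.png",im)
E
```

```text
[  0.002  -57.3817  20.3884   4.819    0.0182  -0.    ] [ 0.1491 -0.4281  0.5519] [-0.0234  0.0008 -0.0339]
time_s: 10.48
eef_pos: [0.5525, -0.2451, -0.0208]
force: [-2.7, 1.4, 6.9]
width: 0.0002
time_s: 10.72
eef_pos: [0.5526, -0.2451, -0.0208]
force: [-5.7, 3.4, 15.8]
width: -0.0001
time_s: 10.98
eef_pos: [0.5526, -0.2451, -0.0209]
force: [-8.6, 4.9, 24.1]
width: 0.0001
time_s: 11.22
eef_pos: [0.5526, -0.2452, -0.0209]
force: [-11.4, 6.4, 33.1]
width: 0.0
[ 0.5526 -0.2452 -0.0209] [ -1.0877 -40.4165  18.4619   3.6815   4.1942   0.0069] [[354.2365 188.5219]
 [354.3874 184.8978]] [[414.8576 225.6299]]
```

View pics/s10.png

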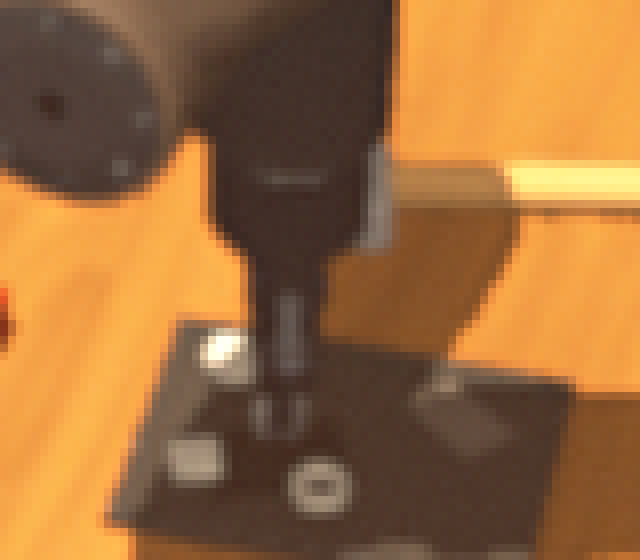

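```bash
python3 -m jog '[[[0,-0.6,0],[0,0,0],0],[[0,-2.5,0],[0,0,0],0],[[0,-2.5,0],[0,0,0],0]]' | grep -v rot; python3 - <<'E'
from h import *
s=capture("side")
print(unproj(s,[[354.7,184.5],[354.7,183.5]],.012))
print(unproj(s,[[348.77,174.1],[343.9,186.94],[359.6,190.2]],.019))
E
```

```text
time_s: 11.7
eef_pos: [0.5536, -0.2452, 0.0016]
force: [-0.1, -0.6, -0.3]
width: -0.0
[[ 0.5483 -0.2327  0.012 ]
 [ 0.5498 -0.2382  0.012 ]]
[[ 0.5851 -0.2765  0.019 ]
 [ 0.5815 -0.1993  0.019 ]
 [ 0.5199 -0.1998  0.019 ]]
```

```bash
python3 -m jog '[[[0,-2.5,0],[0,0,0],0.7],[[3.1,-2.5,-4],[0,0,0],0.7],[[3.1,-2.5,-4],[0,0,0],0.7],[[3.1,0,-4],[0,0,0],0.7],[[3.1,1.2,-4],[0,0,0],0.7],[[3.1,1.9,-4],[0,0,0],0.7],[[3.1,1.9,-4],[0,0,0],0.7]]' 60; python3 - <<'E'
from h import *
t=capture("top");s=capture("side")
im=cv2.resize(s["color"][130:200,320:400,::-1],None,fx=8,fy=8,interpolation=cv2.INTER_NEAREST); cv2.imwrite("pics/s11.png",im)
E
```

```text
time_s: 12.62
eef_pos: [0.58, -0.2031, -0.0192]
ee_rot: [[-0.32, -0.001, -0.947], [0.947, -0.0, -0.32], [0.0, -1.0, 0.001]]
force: [0.7, 0.1, 0.1]
width: 0.0596
```

View pics/s11.png

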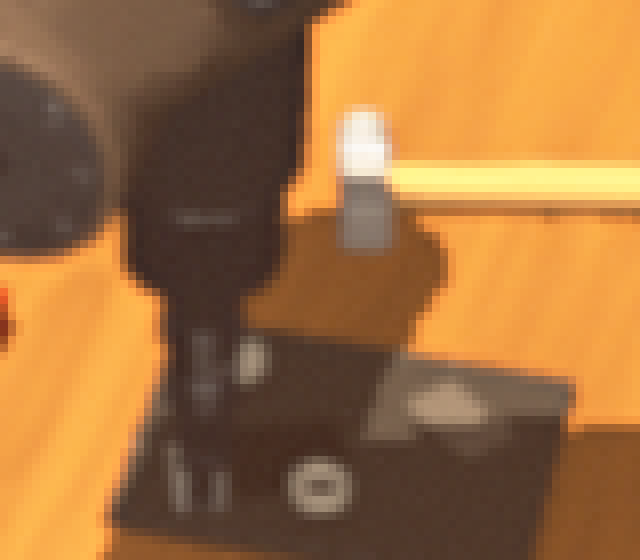

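```bash
python3 -m jog '[[[0,0.1,0],[0,0,0],0],[[0,0.1,0],[0,0,0],0],[[0,0.1,0],[0,0,0],0],[[0,0.1,0],[0,0,0],0],[[0,0.1,0],[0,0,0],0]]' 60 | grep -v rot; python3 d.py 0.535 0.185 0.08
```

```text
time_s: 13.35
eef_pos: [0.5808, -0.203, -0.0189]
force: [-1.6, 0.5, 6.0]
width: 0.022
t 13.35 pos [ 0.5808 -0.203  -0.0189] F [-1.5866  0.5188  6.0326] w 0.02199115496124488 q [ -1.09    27.29   -21.0185   0.0189 -41.6417 -70.2444]
cm [38.2165 -9.9036 -8.0923]
jaw now 108.67968833912619 turn [ 0.0007  0.     -0.0005]
```

```bash
python3 -m jog '[[[0,-1,0],[0,0,0],0],[[0,-6,0],[0,0,0],0],[[0,-12,0],[0,0,0],0],[[0,-16,0],[0,0,0],0],[[0,-16,0],[0,0,0],0],[[0,-16,0],[0,0,0],0]]' | grep -v rot; python3 - <<'E'
from h import *
t=capture("top");s=capture("side"); o=observe();print(o["eef_pos"],o["qpos"])
crop(s,"s12",270,30,150,180,4); crop(t,"t12",300,150,200,130,4)
E
```

```text
time_s: 14.1
eef_pos: [0.5799, -0.2026, 0.1402]
force: [-0.8, -0.5, -0.5]
width: 0.0221
[ 0.5795 -0.2027  0.1391] [ -1.0925  17.4295 -11.9417  -0.0238 -60.7573 -70.2444]
```

View pics/s12.png

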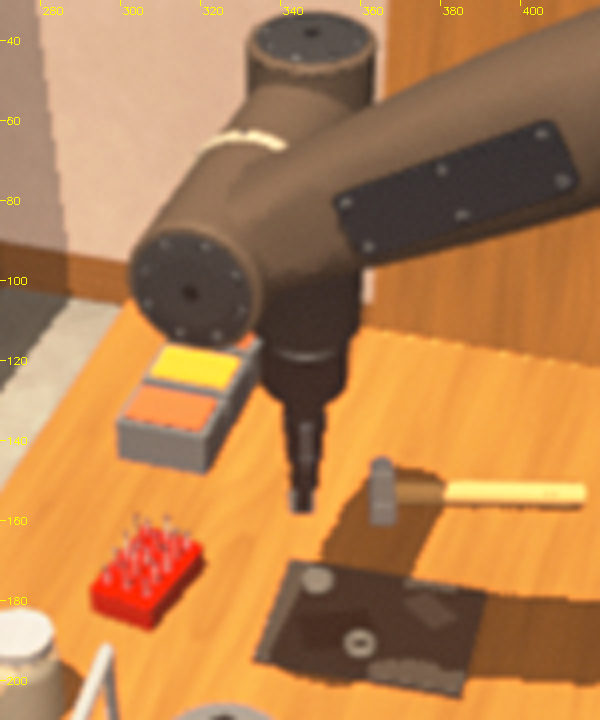

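View pics/t12.png

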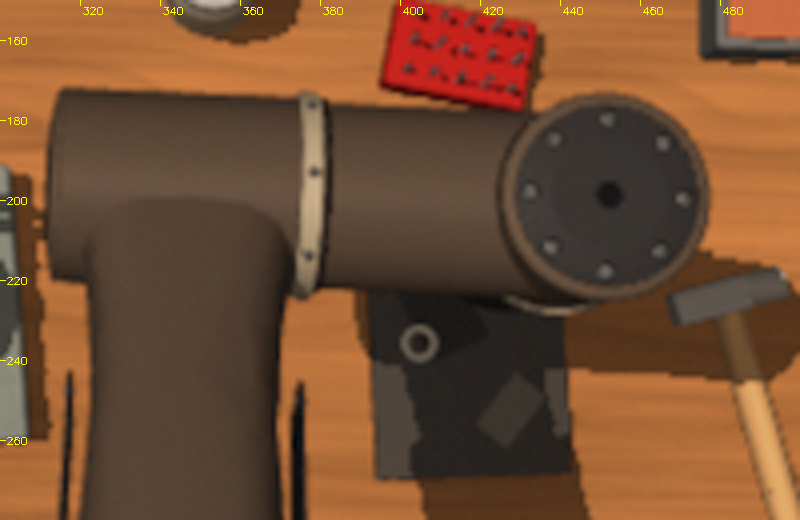

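```bash
python3 - <<'E'
from h import *
t=capture("top"); s=capture("side"); o=observe(); p=o["eef_pos"]
Ms=[K(c)@np.c_[R.from_rotvec(np.ravel(c["rvec"])).as_matrix(),np.ravel(c["tvec"])] for c in(t,s)]
tri=lambda a,b:(lambda X:X[:3]/X[3])(cv2.triangulatePoints(Ms[0],Ms[1],np.array(a)[:,None].astype(float),np.array(b)[:,None].astype(float)).ravel())
for a,b in(((309,197),(315.5,101)),((450,198),(347,37.5))):
    X=tri(a,b); print(X,X-p,proj(t,[X])-a)
X=tri((309,197),(315.5,101)); print(proj(s,[X+[0,0,-.05],X+[.05,0,0]]),proj(t,[X+[.05,0,0]]))
E
```

```text
[0.5853 0.0636 0.5516] [0.0055 0.2664 0.4125] [[-0.4854 -1.7957]]
[ 0.5812 -0.2004  0.6098] [0.0015 0.0024 0.4707] [[-0.1023 -0.4134]]
[[317.2895 117.0245]
 [299.2198  98.1034]] [[309.2142 170.1245]]
```

```bash
python3 -m jog '[[[6,0,-1.3],[0,0,0],0],[[12,0,-2.6],[0,0,0],0],[[18,0,-3.9],[0,0,0],0],[[24,0,-5.1],[0,0,0],0],[[30,0,-6.4],[0,0,0],0],[[36,0,-7.6],[0,0,0],0],[[38.7,0,-8.2],[0,0,0],0],[[38.7,0,-8.2],[0,0,0],0],[[38.7,0,-8.2],[0,0,0],0],[[38.7,0,-8.2],[0,0,0],0]]' | grep -v rot; python3 - <<'E'
from h import *
t=capture("top");s=capture("side"); o=observe();print(o["eef_pos"],o["width"]); p=o["eef_pos"]; print(proj(s,[p+[0,0,.033]]),proj(t,[p+[0,0,.033]]))
crop(s,"s13",240,120,150,180,4); crop(t,"t13",200,150,200,130,4)
E
```

```text
time_s: 15.55
eef_pos: [0.5343, 0.189, 0.1401]
force: [0.5, -0.4, -0.3]
width: 0.022
[0.5344 0.189  0.1404] 0.021791723483891336
[[322.0819 234.828 ]] [[269.3624 226.0047]]
```

View pics/s13.png

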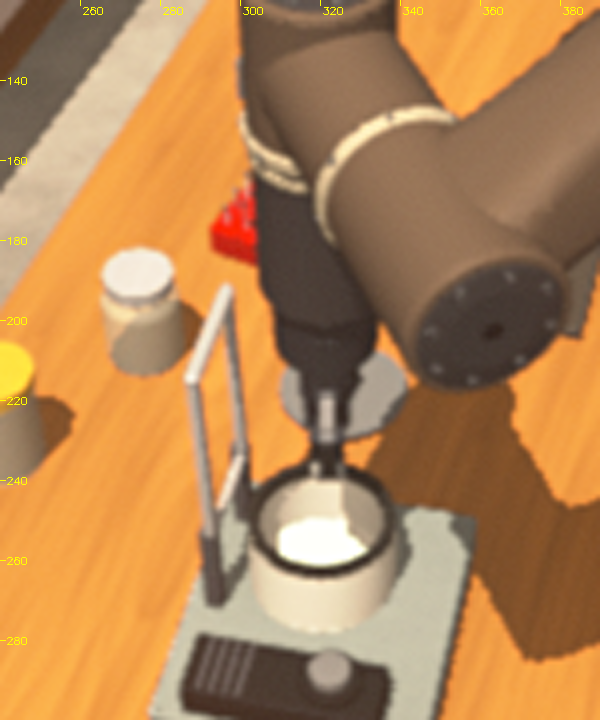

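View pics/t13.png

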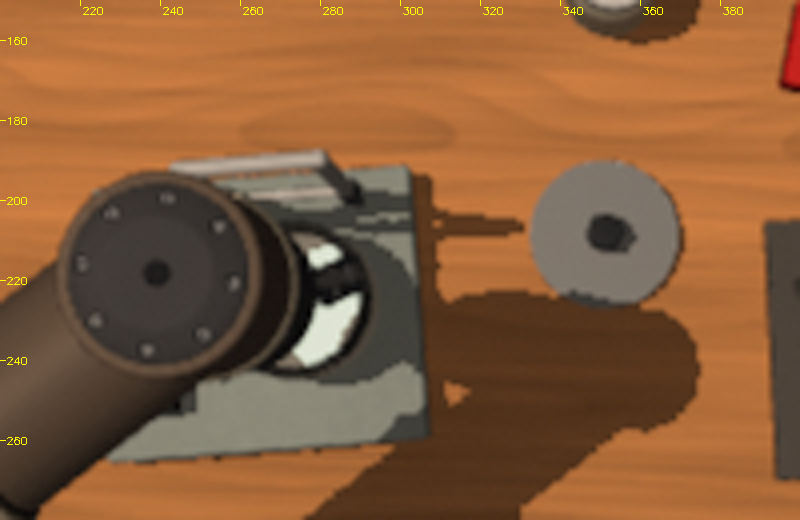

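```bash
python3 -m jog '[[[0,4,0],[0,0,0],0],[[0,8,0],[0,0,0],0],[[0,9.5,0],[0,0,0],0],[[0,9.5,0],[0,0,0],0],[[0,9.5,0],[0,0,0],0.5],[[0,9.5,0],[0,0,0],0.5],[[0,9.5,0],[0,0,0],0.5],[[0,5,0],[0,0,0],0.5],[[0,0,0],[0,0,0],0.5],[[0,0,0],[0,0,0],0.5]]' | grep -v rot; python3 d.py .5205 -.202 .08; python3 - <<'E'
from h import *
t=capture("top");s=capture("side")
crop(s,"s14",240,120,170,180,4); crop(t,"t14",240,150,220,130,3)
E
```

```text
time_s: 16.9
eef_pos: [0.5368, 0.1916, 0.1453]
force: [-0.2, 0.2, -0.3]
width: 0.0428
t 16.9 pos [0.5368 0.1916 0.1453] F [-0.1937  0.2096 -0.2583] w 0.04277866881649383 q [  39.3534   12.7644  -17.5858    0.0731  -59.158  -110.679 ]
cm [-36.769    6.3378  14.2272]
jaw now 108.71206949524732 turn [ 0.0084 -0.      0.002 ]
```

View pics/s14.png

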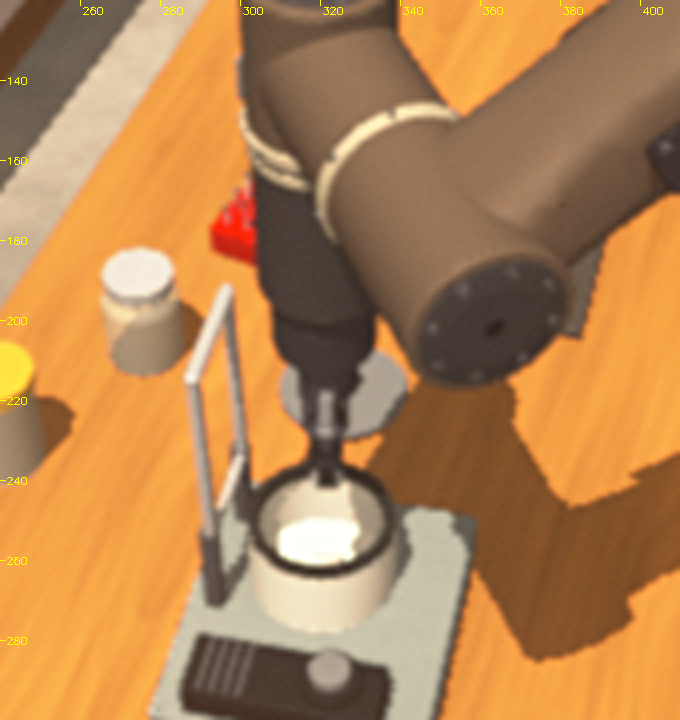

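View pics/t14.png

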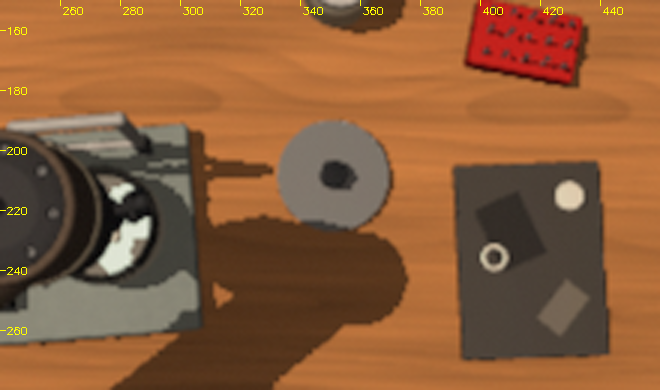

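```bash
python3 -m jog '[[[-6,0,2.3],[0,0,0],0.7],[[-12,0,4.6],[0,0,0],0.7],[[-18,0,6.9],[0,0,0],0.7],[[-24,0,9.2],[0,0,0],0.7],[[-30,2,11.5],[0,0,0],0.7],[[-36,5,13.8],[0,0,0],0.7],[[-36.9,10,14.2],[0,0,0],0.7],[[-36.9,11,14.2],[0,0,0],0.7],[[-36.9,11,14.2],[0,0,0],0.7],[[-36.9,11,14.2],[0,0,0],0.7]]' | grep -v rot; python3 d.py .5205 -.203 -.0195;python3 - <<'E'
from h import *
s=capture("side")
im=cv2.resize(s["color"][130:210,320:400,::-1],None,fx=7,fy=7,interpolation=cv2.INTER_NEAREST); cv2.imwrite("pics/s15.png",im)
E
```

```text
time_s: 18.25
eef_pos: [0.5191, -0.2044, 0.0316]
force: [-0.7, 0.7, -0.1]
width: 0.0594
t 18.25 pos [ 0.5191 -0.2044  0.0316] F [-0.6877  0.737  -0.1392] w 0.059426180871707 q [ -1.3685  19.1019 -26.1962   0.0248 -44.5962 -69.9005]
cm [ 0.0888  5.112  -0.1729]
jaw now 108.74857032340277 turn [ 0.0016  0.     -0.0009]
```

View pics/s15.png

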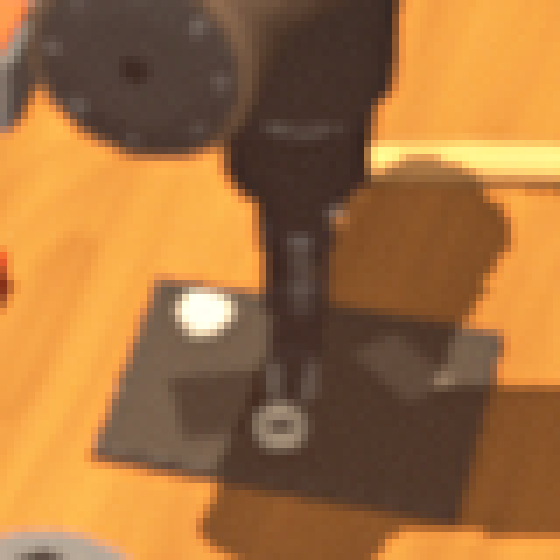

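```bash
python3 -m jog '[[[0.1,3,-0.3],[0,0,0],0.7],[[0.1,4.5,-0.3],[0,0,0],0.7],[[0.1,5,-0.3],[0,0,0],0.7],[[0.1,5,-0.3],[0,0,0],0.7],[[0.1,5,-0.3],[0,0,0],0],[[0.1,5,-0.3],[0,0,0],0],[[0.1,5,-0.3],[0,0,0],0],[[0.1,5,-0.3],[0,0,0],0],[[0.1,4,-0.3],[0,0,0],0],[[0.1,-2,-0.3],[0,0,0],0],[[0.1,-8,-0.3],[0,0,0],0],[[0.1,-11,-0.3],[0,0,0],0]]' 60| grep -v rot; python3 d.py .533 .190 .145;python3 - <<'E'
from h import *
s=capture("side")
crop(s,"s16",300,100,100,110,6)
E
```

```text
time_s: 19.8
eef_pos: [0.5218, -0.2034, 0.145]
force: [1.6, 0.0, -0.2]
width: 0.0242
t 19.8 pos [ 0.5218 -0.2034  0.145 ] F [ 1.5729  0.0105 -0.1972] w 0.024152824038982924 q [ -1.2449  11.987  -18.6515   0.0434 -59.0549 -70.0916]
cm [ 36.9114  -0.0288 -13.6683]
jaw now 108.68542893793007 turn [ 0.0048  0.     -0.0024]
```

View pics/s16.png

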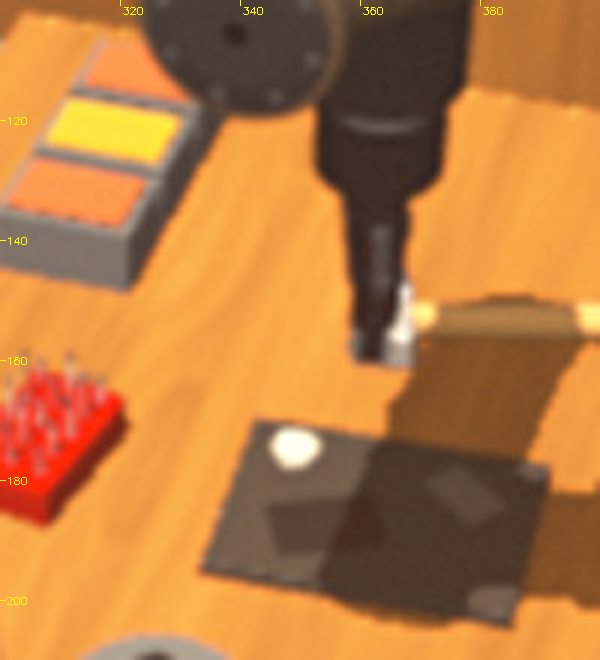

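```bash
python3 -m jog '[[[4,0,-1.5],[0,0,0],0],[[9,0,-3.3],[0,0,0],0],[[14,0,-5.2],[0,0,0],0],[[19,0,-7],[0,0,0],0],[[24,0,-8.9],[0,0,0],0],[[29,0,-10.7],[0,0,0],0],[[34,0,-12.6],[0,0,0],0],[[36.9,0,-13.6],[0,0,0],0],[[36.9,0,-13.6],[0,0,0],0],[[36.9,0,-13.6],[0,0,0],0]]' | grep -v rot;python3 - <<'E'
from h import *
s=capture("side"); t=capture("top")
crop(s,"s17",260,170,120,120,5);crop(t,"t17",230,150,220,130,3)
E
```

```text
time_s: 21.1
eef_pos: [0.5308, 0.1896, 0.1405]
force: [-0.2, 0.1, 0.5]
width: 0.0239
```

View pics/s17.png

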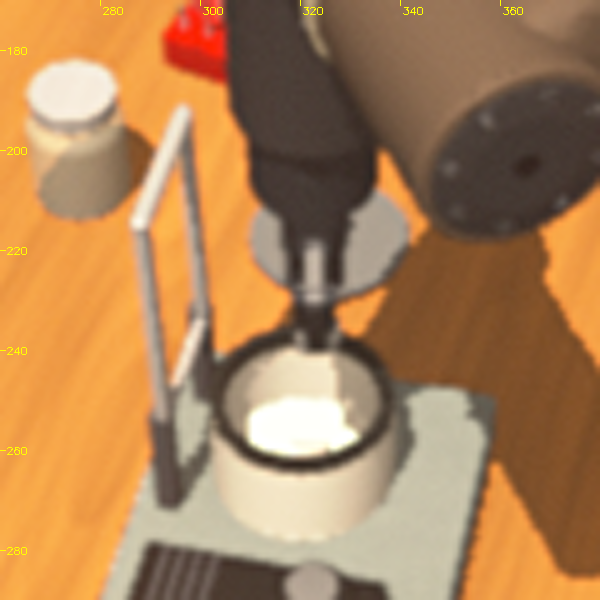

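View pics/t17.png

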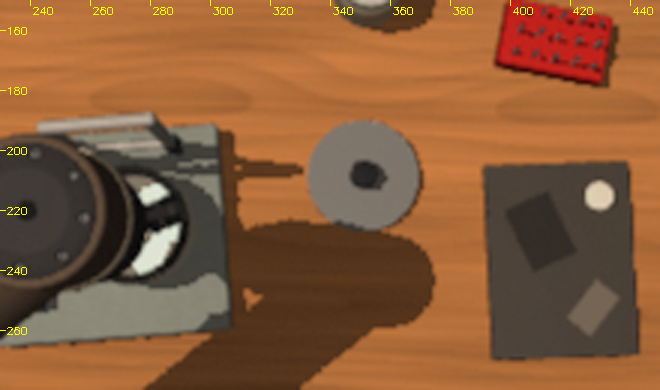

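```bash
python3 -m jog '[[[0,4,0],[0,0,0],0],[[0,8,0],[0,0,0],0],[[0,9.3,0],[0,0,0],0],[[0,9.3,0],[0,0,0],0],[[0,9.3,0],[0,0,0],0.5],[[0,9.3,0],[0,0,0],0.5],[[0,9.3,0],[0,0,0],0.5],[[0,5,0],[0,0,0],0.5],[[0,0,0],[0,0,0],0.5],[[0,0,0],[0,0,0],0.5]]' | grep -v rot; python3 d.py .585 -.279 .05; python3 - <<'E'
from h import *
t=capture("top")
g=cv2.cvtColor(t["color"],cv2.COLOR_RGB2GRAY)
m=((g>140)).astype(np.uint8); m[:200]=0; m[272:]=0; m[:,:390]=0; m[:,445:]=0
n,l,st,ce=cv2.connectedComponentsWithStats(m)
for i in range(1,n): print(st[i],ce[i],unproj(t,ce[i:i+1],.0215)[0])
E
```

```text
time_s: 22.45
eef_pos: [0.5336, 0.1916, 0.1452]
force: [-0.4, -0.8, -0.5]
width: 0.0429
t 22.45 pos [0.5336 0.1916 0.1452] F [-0.3992 -0.7537 -0.5065] w 0.0428818057990823 q [  39.5708   12.4986  -17.9506    0.0723  -59.0678 -110.8968]
cm [-46.2403   9.3457  10.3092]
jaw now 108.71138255426537 turn [ 0.0083 -0.      0.002 ]
[425 210  10  10  73] [429.2466 214.8082] [ 0.5853 -0.2817  0.0215]
```

```bash
python3 -m jog '[[[-6,0,1.3],[0,0,0],0.7],[[-12,0,2.7],[0,0,0],0.7],[[-18,0,4],[0,0,0],0.7],[[-24,0,5.4],[0,0,0],0.7],[[-30,0,6.7],[0,0,0],0.7],[[-36,2,8],[0,0,0],0.7],[[-42,5,9.4],[0,0,0],0.7],[[-46.2,9,10.3],[0,0,0],0.7],[[-46.2,9.3,10.3],[0,0,0],0.7],[[-46.2,9.3,10.3],[0,0,0],0.7],[[-46.2,9.3,10.3],[0,0,0],0.7]]' | grep -v rot; python3 d.py .585 -.279 -.0195;python3 - <<'E'
from h import *
s=capture("side"); t=capture("top")
im=cv2.resize(s["color"][130:210,320:400,::-1],None,fx=7,fy=7,interpolation=cv2.INTER_NEAREST); cv2.imwrite("pics/s18.png",im)
crop(t,"t18",210,175,170,100,4)
E
```

```text
time_s: 23.88
eef_pos: [0.5821, -0.2798, 0.0484]
force: [0.1, 0.6, -0.2]
width: 0.0597
t 23.875 pos [ 0.5821 -0.2798  0.0484] F [ 0.0575  0.6386 -0.2404] w 0.05971165508208254 q [ -8.3919  24.9786 -13.6694   0.0091 -51.2686 -62.8725]
cm [-0.0112  6.7924 -0.29  ]
jaw now 108.741224693236 turn [ 0.0012  0.     -0.0008]
```

View pics/s18.png

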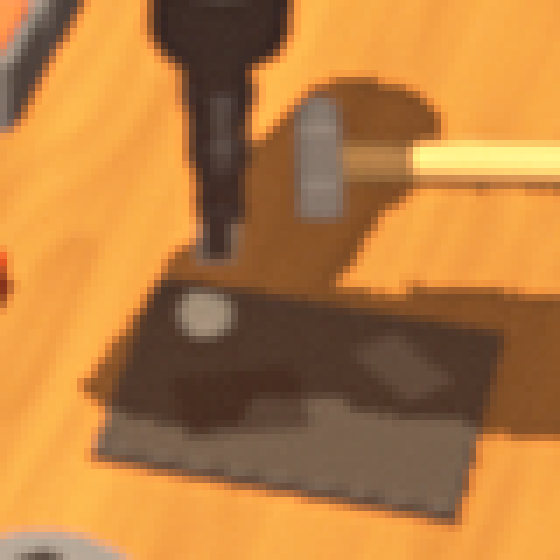

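View pics/t18.png

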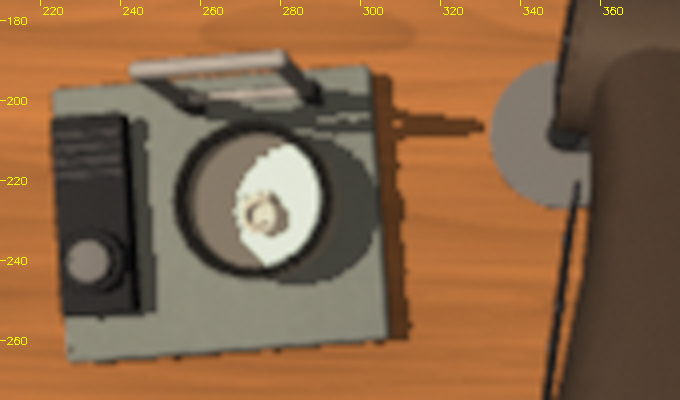

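```bash
python3 -m jog '[[[0,3,-0.25],[0,0,0],0.7],[[0,5.5,-0.25],[0,0,0],0.7],[[0,6.7,-0.25],[0,0,0],0.7],[[0,6.7,-0.25],[0,0,0],0.7],[[0,6.7,-0.25],[0,0,0],0],[[0,6.7,-0.25],[0,0,0],0],[[0,6.7,-0.25],[0,0,0],0],[[0,6.7,-0.25],[0,0,0],0],[[0,5.5,-0.25],[0,0,0],0],[[0,0,-0.25],[0,0,0],0],[[0,-6,-0.25],[0,0,0],0],[[0,-9,-0.25],[0,0,0],0]]' 60| grep -v rot; python3 d.py .533 .190 .145;python3 - <<'E'
from h import *
s=capture("side")
crop(s,"s19",300,100,100,110,6)
E
```

```text
time_s: 25.48
eef_pos: [0.5853, -0.2805, 0.1427]
force: [0.1, -1.0, -0.8]
width: 0.0264
t 25.475 pos [ 0.5853 -0.2805  0.1427] F [ 0.0934 -0.9892 -0.7698] w 0.026372399958061774 q [ -8.386   20.102   -7.5358   0.0524 -62.0235 -62.953 ]
cm [ 46.2436  -0.3422 -10.1201]
jaw now 108.6849659627851 turn [ 0.0049  0.     -0.0034]
```

View pics/s19.png

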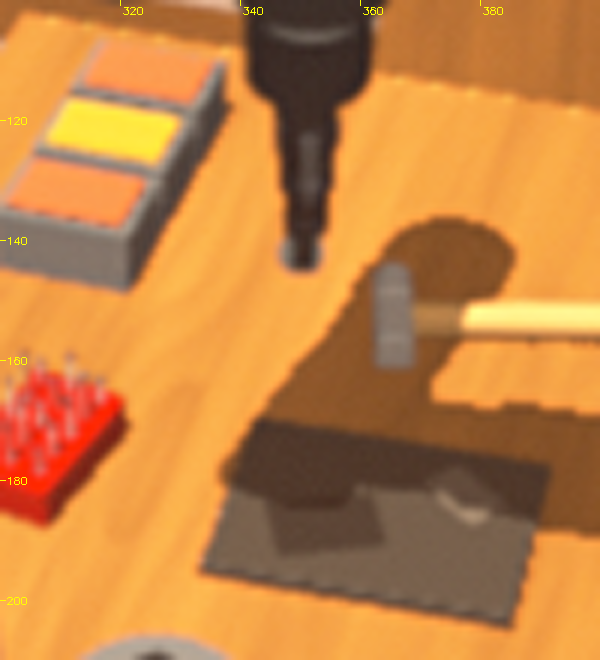

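```bash
python3 -m jog '[[[5,0,-1],[0,0,0],0],[[11,0,-2.3],[0,0,0],0],[[17,0,-3.5],[0,0,0],0],[[23,0,-4.8],[0,0,0],0],[[29,0,-6.1],[0,0,0],0],[[35,0,-7.4],[0,0,0],0],[[41,0,-8.8],[0,0,0],0],[[46.2,0,-9.7],[0,0,0],0],[[46.4,0,-9.7],[0,0,0],0],[[46.4,0,-9.7],[0,0,0],0],[[46.4,0,-9.7],[0,0,0],0]]' | grep -v rot
```

```text
time_s: 26.9
eef_pos: [0.5272, 0.1898, 0.1377]
force: [0.2, -0.2, 0.0]
width: 0.0266
```

```bash
python3 -m jog '[[[0,4,0],[0,0,0],0],[[0,8,0],[0,0,0],0],[[0,8.5,0],[0,0,0],0],[[0,8.5,0],[0,0,0],0],[[0,8.5,0],[0,0,0],0.45],[[0,8.5,0],[0,0,0],0.45],[[0,8.5,0],[0,0,0],0.45],[[0,5,0],[0,0,0],0.45],[[0,0,0],[0,0,0],0.45],[[0,0,0],[0,0,0],0.45]]' | grep -v rot; python3 - <<'E'
from h import *
t=capture("top");s=capture("side")
crop(t,"t20",210,150,240,130,3);crop(s,"s20",300,160,110,80,6)
E
```

```text
time_s: 28.15
eef_pos: [0.5296, 0.1924, 0.142]
force: [0.2, 0.6, -0.5]
width: 0.0385
```

View pics/t20.png

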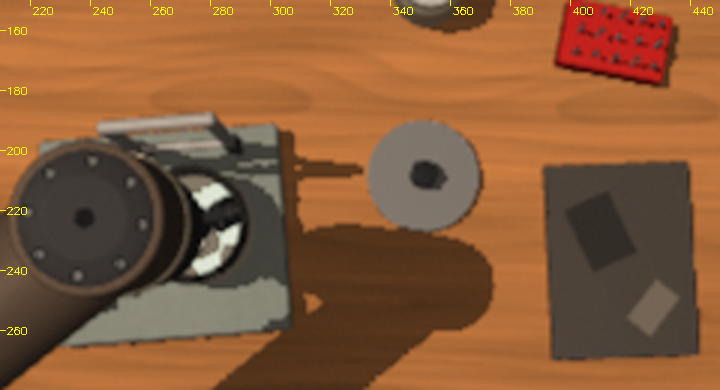

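View pics/s20.png

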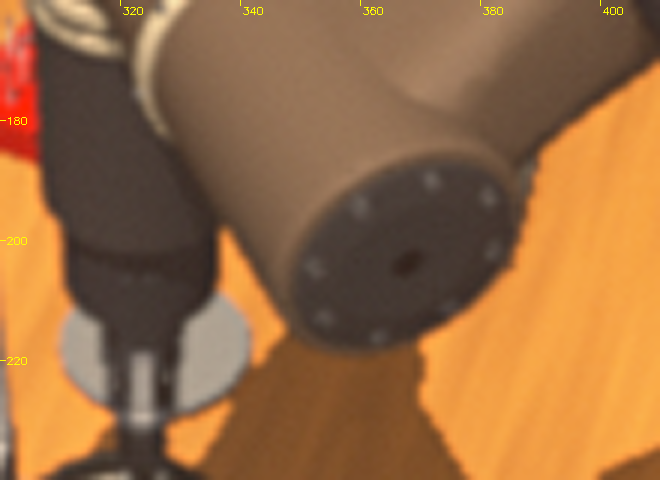

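```bash
cat > lid.py <<'E'
from h import *
t=capture("top");s=capture("side")
def seg(c,box,sat,z):
    u0,v0,u1,v1=box
    hsv=cv2.cvtColor(c["color"],cv2.COLOR_RGB2HSV); m=((hsv[...,1]<sat)|(hsv[...,2]<60)).astype(np.uint8); k=np.zeros_like(m); k[v0:v1,u0:u1]=m[v0:v1,u0:u1]
    n,l,st,ce=cv2.connectedComponentsWithStats(k)
    i=1+np.argmax(st[1:,4]); cn,_=cv2.findContours((l==i).astype(np.uint8),cv2.RETR_EXTERNAL,cv2.CHAIN_APPROX_NONE)
    e=cv2.fitEllipse(max(cn,key=len)); print(st[i],e,unproj(c,[e[0]],z)[0])
seg(t,(325,180,375,232),90,.013)
seg(s,(305,200,350,235),90,.013)
E
python3 lid.py; python3 -c "
from h import *
t=capture('top');im=t['color'];print(cv2.cvtColor(im[205:212,330:372:3],cv2.COLOR_RGB2HSV)[3])"
```

```text
[ 333  190   37   37 1069] ((350.8466796875, 208.37554931640625), (35.78366470336914, 36.220115661621094), 97.62519836425781) [ 0.6    -0.0408  0.013 ]
[310 200  32  35 787] ((324.8819274902344, 214.8612823486328), (29.357177734375, 34.44330596923828), 163.94894409179688) [ 0.605  -0.0419  0.013 ]
[[ 13 171 160]
 [ 17  41 130]
 [ 15  40 128]
 [ 15  40 128]
 [ 15  40 127]
 [ 15  40 128]
 [ 15  23  44]
 [ 23  25  41]
 [ 10  20  39]
 [ 15  33  61]
 [ 16  39 125]
 [ 15  40 126]
 [ 16  39 125]
 [ 13  76 108]]
```

```bash
python3 d.py .600 -.040 -.015
```

```text
t 28.4 pos [0.5265 0.1904 0.1365] F [ 0.3654  0.6556 -0.0478] w 0.03810068196584929 q [  39.9057   12.6713  -18.9474   -0.0153  -58.4769 -111.2356]
cm [-24.1752  15.1557   0.3858]
jaw now 108.6621866944978 turn [-0.0016 -0.     -0.0004]
```

```bash
python3 -m jog '[[[-6,0,0],[0,0,0],0.7],[[-12,0,0.2],[0,0,0],0.7],[[-18,0,0.3],[0,0,0],0.7],[[-23,3,0.4],[0,0,0],0.7],[[-24.2,7,0.4],[0,0,0],0.7],[[-24.2,8,0.4],[0,0,0],0.7],[[-24.2,8,0.4],[0,0,0],0.7],[[-24.2,8,0.4],[0,0,0],0.7]]' | grep -v rot; python3 d.py .600 -.040 -.015;python3 - <<'E'
from h import *
t=capture("top");s=capture("side");o=observe();p=o["eef_pos"];print(proj(s,[p+[0,0,.033]]),proj(s,[[.6,-.04,.042]]))
crop(s,"s21",280,130,110,110,6);crop(t,"t21",210,170,170,100,4)
E
```

```text
time_s: 29.4
eef_pos: [0.6017, -0.0387, 0.0588]
force: [1.2, -0.4, 0.0]
width: 0.0599
t 29.4 pos [ 0.6017 -0.0387  0.0588] F [ 1.1569 -0.4165  0.0284] w 0.059855604636192154 q [ 14.8767  20.8433 -18.8504   0.0253 -50.1965 -86.1338]
cm [-0.0594  7.3799  0.2184]
jaw now 108.75905410075652 turn [ 0.0019  0.     -0.0005]
[[325.2072 199.7491]] [[325.9357 209.8037]]
```

View pics/s21.png

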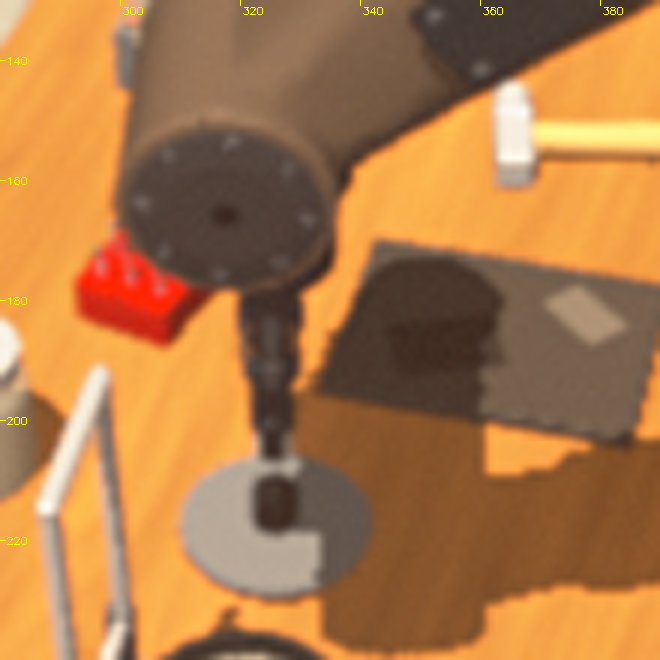

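View pics/t21.png

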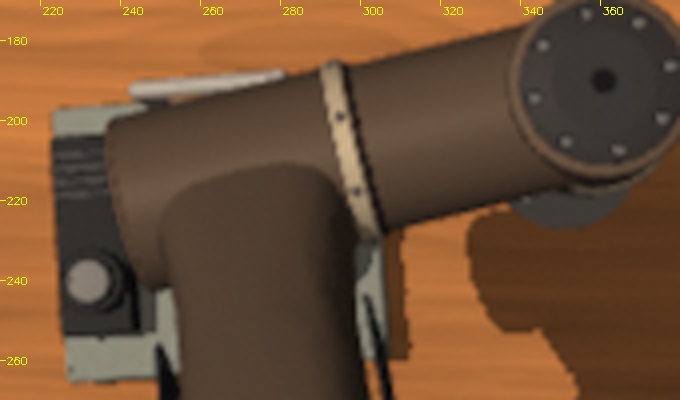

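```bash
python3 -m jog '[[[0,3,0.1],[0,0,0],0.7],[[0,6,0.1],[0,0,0],0.7],[[0,7.2,0.1],[0,0,0],0.7],[[0,7.3,0.1],[0,0,0],0.7],[[0,7.3,0.1],[0,0,0],0.7]]' | grep -v rot; python3 -m jog '[[[0,0,0],[0,0,0],0],[[0,0,0],[0,0,0],0],[[0,0,0],[0,0,0],0],[[0,0,0],[0,0,0],0],[[0,0,0],[0,0,0],0]]' 80 | grep -v rot
```

```text
time_s: 30.12
eef_pos: [0.6008, -0.0398, -0.0144]
force: [-0.1, 0.0, -0.1]
width: 0.0601
time_s: 30.75
eef_pos: [0.6005, -0.04, -0.0144]
force: [-1.4, -0.2, 5.9]
width: 0.0254
```

```bash
python3 -m jog '[[[0,-0.5,0],[0,0,0],0],[[0,-1.5,0],[0,0,0],0],[[0,-6,0],[0,0,0],0],[[0,-12,0],[0,0,0],0],[[0,-17,0],[0,0,0],0],[[0,-19,0],[0,0,0],0],[[0,-19,0],[0,0,0],0]]' | grep -v rot; python3 - <<'E'
from h import *
from scipy.optimize import least_squares
t=capture("top");s=capture("side")
crop(s,"s22",260,110,120,130,5)
for c,f,box,thr in((t,"top0",(250,198,300,250),60),(s,"side0",(295,230,345,270),70)):
    im=cv2.imread(f"pics/{f}.png"); g=im.max(2); u0,v0,u1,v1=box; sub=cv2.resize(g[v0:v1,u0:u1],None,fx=12,fy=12,interpolation=cv2.INTER_CUBIC); cv2.imwrite(f"pics/ring_{f}.png",sub)
    m=(g<thr).astype(np.uint8); k=np.zeros_like(m);k[v0:v1,u0:u1]=m[v0:v1,u0:u1]
    n,l,st,ce=cv2.connectedComponentsWithStats(k); i=1+np.argmax(st[1:,4]); print(f,st[i],ce[i])
    cn,_=cv2.findContours((l==i).astype(np.uint8),cv2.RETR_CCOMP,cv2.CHAIN_APPROX_NONE)
    for q in cn:
        if len(q)>40:
            e=cv2.fitEllipse(q); print(len(q),e,unproj(c,[e[0]],.115)[0])
    # predicted contours at guess
    th=np.linspace(0,2*np.pi,60)
    P=np.c_[.5411+.0575*np.cos(th),.1908+.0575*np.sin(th),np.full(60,.115)]; e=cv2.fitEllipse(proj(c,P).astype(np.float32)); print("pred",e)
E
```

```text
time_s: 31.62
eef_pos: [0.6008, -0.0399, 0.1769]
force: [0.2, -0.4, -1.8]
width: 0.0254
top0 [251 198  49  47 616] [276.7029 215.4221]
243 ((274.2746887207031, 219.00836181640625), (45.367591857910156, 47.951297760009766), 9.393601417541504) [0.5567 0.1833 0.115 ]
100 ((273.64984130859375, 224.6930389404297), (34.216339111328125, 35.179100036621094), 22.603303909301758) [0.5403 0.1845 0.115 ]
pred ((271.5027770996094, 224.43312072753906), (39.647708892822266, 40.08342361450195), 40.00109100341797)
side0 [306 236  29   8  43] [319.186  238.3953]
57 ((321.69708251953125, 257.3150939941406), (39.67995834350586, 42.955360412597656), 135.72935485839844) [0.5239 0.2264 0.115 ]
pred ((320.15496826171875, 247.83876037597656), (28.41979217529297, 37.28093719482422), 88.27348327636719)
```

View pics/s22.png

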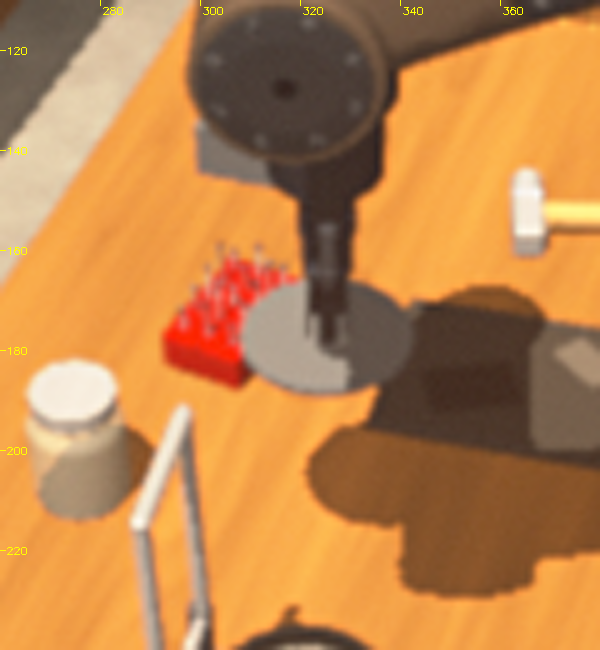

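View pics/ring_top0.png

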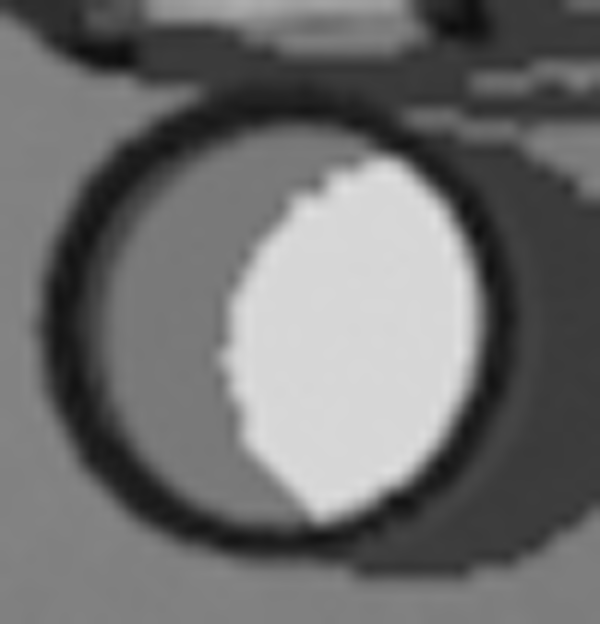

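View pics/ring_side0.png

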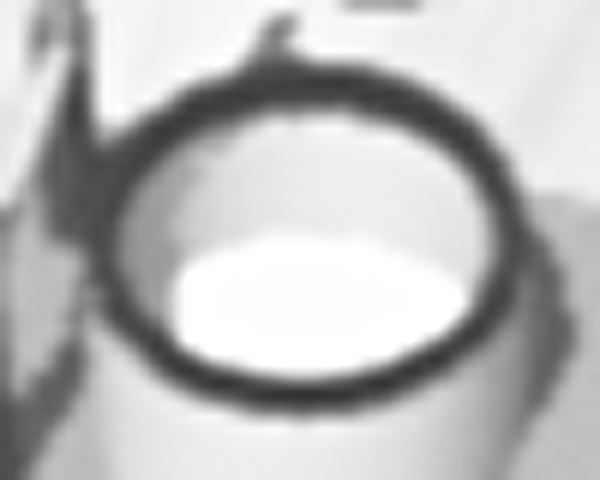

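```bash
python3 - <<'E'
from h import *
s=capture("side");t=capture("top");o=observe();p=o["eef_pos"];print(p)
th=np.linspace(0,2*np.pi,200)
P=np.c_[p[0]+.058*np.cos(th),p[1]+.058*np.sin(th),np.full(200,p[2]+.0284)]
q=proj(s,np.r_[P,P-[0,0,.006]]);print("side pred u",q[:,0].min(),q[:,0].max(),"v",q[:,1].min(),q[:,1].max())
q=proj(t,np.r_[P,P-[0,0,.006]]);print("top pred u",q[:,0].min(),q[:,0].max(),"v",q[:,1].min(),q[:,1].max())
im=cv2.resize(s["color"][150:200,300:350,::-1],None,fx=12,fy=12,interpolation=cv2.INTER_NEAREST);cv2.imwrite("pics/s23.png",im)
im=cv2.resize(t["color"][170:240,320:400,::-1],None,fx=8,fy=8,interpolation=cv2.INTER_NEAREST);cv2.imwrite("pics/t23.png",im)
E
```

```text
[ 0.5989 -0.0402  0.1729]
side pred u 308.2722386192323 343.280036516907 v 164.61971813320167 188.93736775751344
top pred u 331.9305470626825 374.7968159608008 v 182.57363918159845 225.35922063285133
```

View pics/s23.png

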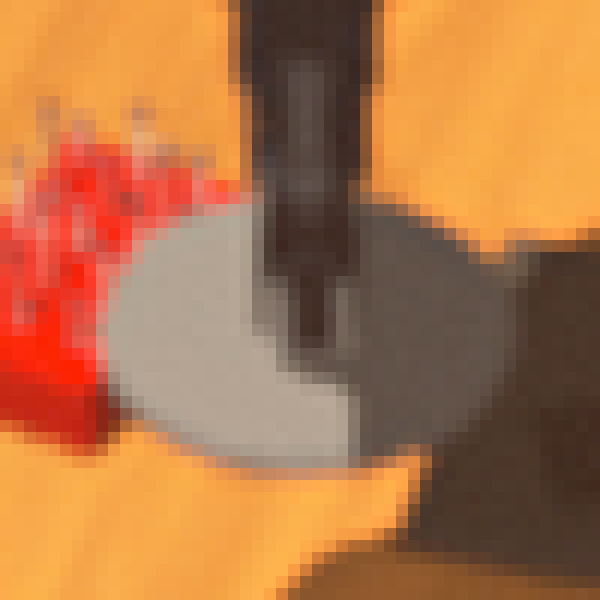

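View pics/t23.png

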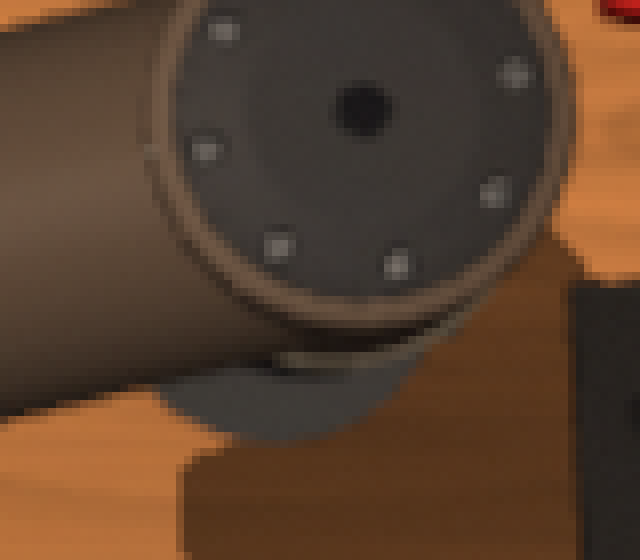

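```bash
python3 - <<'E'
from h import *
from scipy.optimize import least_squares
s=capture("side");t=capture("top")
th=np.linspace(0,2*np.pi,720)
def ext(c,x,y,r,z0,z1):
    P=np.c_[x+r*np.cos(th),y+r*np.sin(th),np.full(720,z0)]; q=proj(c,np.r_[P,P-[0,0,z0-z1]]); return np.r_[q.min(0),q.max(0)]
obs=np.array([302.4,234.67,338.0,263.8])
r=least_squares(lambda p:ext(s,p[0],p[1],.0575,.115,.105)-obs,[.54,.19],diff_step=1e-4);print(r.x,r.fun)
r=least_squares(lambda p:(ext(s,p[0],p[1],.0575,.115,.105)-obs)[[1,3]],[.54,.19],diff_step=1e-4);print(r.x,r.fun)
obs=np.array([250+42/12-.46,198+83/12-.46,250+518/12-.46,198+558/12-.46])
r=least_squares(lambda p:ext(t,p[0],p[1],.0575,.115,.105)-obs,[.54,.19],diff_step=1e-4);print("top",r.x,r.fun)
E
```

```text
[0.5406 0.1918] [-0.8486 -0.7838  0.8456  0.6431]
[3.7567 1.2363] [-0. -0.]
top [0.5417 0.1873] [-0.2231 -0.1614  0.2241  0.1574]
```

```bash
python3 -m jog '[[[4,0,-0.3],[0,0,0],0],[[8,0,-0.6],[0,0,0],0],[[12,0,-0.9],[0,0,0],0],[[16,0,-1.2],[0,0,0],0],[[20,0,-1.5],[0,0,0],0],[[23.7,0,-1.8],[0,0,0],0],[[23.7,0,-1.8],[0,0,0],0],[[23.7,0,-1.8],[0,0,0],0],[[23.7,0,-1.8],[0,0,0],0]]' | grep -v rot; python3 d.py .5405 .190 .1126
```

```text
time_s: 33.05
eef_pos: [0.5411, 0.1894, 0.1741]
force: [0.8, 0.3, -1.6]
width: 0.0254
t 33.05 pos [0.5411 0.1894 0.1741] F [ 0.8434  0.2981 -1.5689] w 0.02544673087327631 q [  38.8393   12.0573  -14.4441    0.0013  -63.5398 -110.2252]
cm [0.076  6.1465 0.0349]
jaw now 108.61469565891046 turn [-0.0007 -0.     -0.0003]
```

```bash
python3 -m jog '[[[0,3,0],[0,0,0],0],[[0,6,0],[0,0,0],0],[[0.1,6.1,0],[0,0,0],0],[[0.1,6.1,0],[0,0,0],0],[[0.1,6.1,0],[0,0,0],0]]' | grep -v rot; python3 - <<'E'
from h import *
s=capture("side");o=observe();p=o["eef_pos"];print(p)
th=np.linspace(0,2*np.pi,720)
def ext(c,x,y,r,z0,z1):
    P=np.c_[x+r*np.cos(th),y+r*np.sin(th),np.full(720,z0)]; q=proj(c,np.r_[P,P-[0,0,z0-z1]]); return np.r_[q.min(0),q.max(0)]
print(ext(s,p[0],p[1],.058,p[2]+.0284,p[2]+.0224))
im=cv2.resize(s["color"][220:270,295:345,::-1],None,fx=12,fy=12,interpolation=cv2.INTER_CUBIC);cv2.imwrite("pics/s24.png",im)
E
```

```text
time_s: 33.67
eef_pos: [0.5416, 0.1915, 0.1148]
force: [0.6, 0.6, -1.2]
width: 0.0254
[0.5415 0.1915 0.1147]
[300.7362 227.583  338.8499 257.6126]
```

View pics/s24.png

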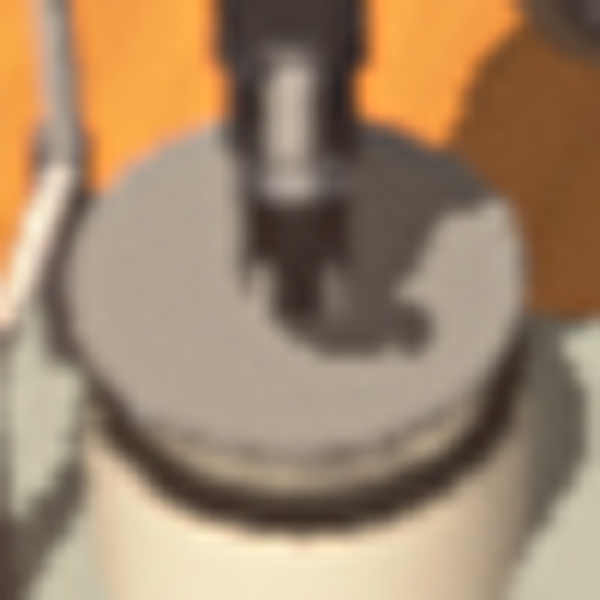

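```bash
python3 -m jog '[[[0,1,0],[0,0,0],0],[[0,1.5,0],[0,0,0],0],[[0,1.8,0],[0,0,0],0],[[0,1.8,0],[0,0,0],0]]' | grep -v rot;  python3 -m jog '[[[0,0.15,0],[0,0,0],0],[[0,0.3,0],[0,0,0],0],[[0,0.3,0],[0,0,0],0]]' | grep -v rot
```

```text
time_s: 34.22
eef_pos: [0.5406, 0.1911, 0.095]
force: [0.9, -0.4, -2.0]
width: 0.0258
time_s: 34.6
eef_pos: [0.5408, 0.1912, 0.0925]
force: [0.7, -0.4, -1.3]
width: 0.0256
```

```bash
for i in 1 2 3; do python3 -m jog '[[[0,0.1,0],[0,0,0],0],[[0,0.2,0],[0,0,0],0],[[0,0.2,0],[0,0,0],0]]' | grep -v rot; done
```

```text
time_s: 34.98
eef_pos: [0.541, 0.1912, 0.0913]
force: [-3.6, -2.1, 5.6]
width: 0.026
time_s: 35.35
eef_pos: [0.541, 0.1913, 0.0894]
force: [-2.0, -0.9, 5.3]
width: 0.0255
time_s: 35.72
eef_pos: [0.541, 0.1913, 0.0873]
force: [-2.7, -1.2, 6.8]
width: 0.0259
```

```bash
for i in 1 2 3; do python3 -m jog '[[[0,0.1,0],[0,0,0],0],[[0,0.2,0],[0,0,0],0],[[0,0.2,0],[0,0,0],0]]' | grep -v rot; done
```

```text
time_s: 36.1
eef_pos: [0.5411, 0.1913, 0.0865]
force: [-4.9, -1.4, 16.1]
width: 0.026
time_s: 36.48
eef_pos: [0.5413, 0.1913, 0.0863]
force: [-13.1, -2.0, 28.7]
width: 0.0257
time_s: 36.85
eef_pos: [0.5415, 0.1913, 0.0862]
force: [-19.3, -2.0, 44.5]
width: 0.0257
```

```bash
python3 -m jog '[[[0,-0.5,0],[0,0,0],0],[[0,-0.6,0],[0,0,0],0.55],[[0,-0.6,0],[0,0,0],0.55],[[0,-0.6,0],[0,0,0],0.55],[[0,-2,0],[0,0,0],0.55],[[0,-5,0],[0,0,0],0.55],[[0,-9,0],[0,0,0],0.55],[[0,-9,0],[0,0,0],0.0],[[0,-9,0],[0,0,0],0]]' | grep -v rot;python3 - <<'E'
from h import *
s=capture("side")
im=cv2.resize(s["color"][200:300,270:370,::-1],None,fx=6,fy=6,interpolation=cv2.INTER_CUBIC);cv2.imwrite("pics/s25.png",im)
E
```

```text
time_s: 37.98
eef_pos: [0.5406, 0.1912, 0.1708]
force: [-1.0, 0.3, -0.5]
width: 0.0114
```

View pics/s25.png

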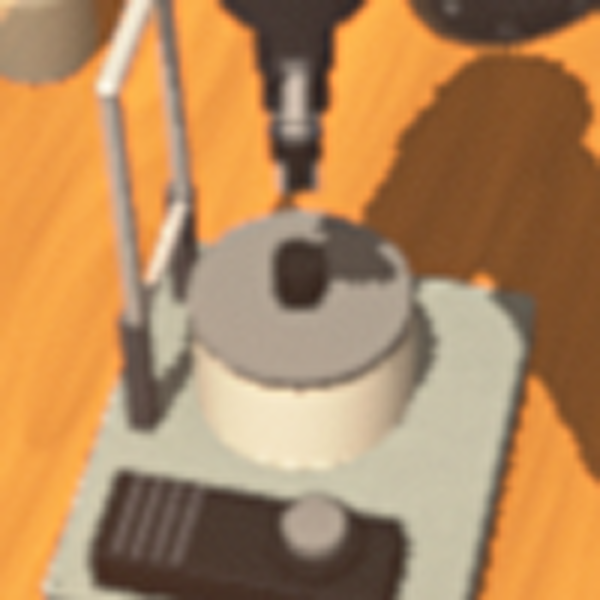

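```bash
python3 -m jog '[[[0,3,0],[0,0,0],0],[[0,5,0],[0,0,0],0],[[0,5.7,0],[0,0,0],0],[[0,5.7,0],[0,0,0],0]]' | grep -v rot; for i in 1 2 ; do python3 -m jog '[[[0,0.1,0],[0,0,0],0],[[0,0.2,0],[0,0,0],0],[[0,0.2,0],[0,0,0],0]]' | grep -v rot; done
```

```text
time_s: 38.52
eef_pos: [0.5405, 0.1909, 0.1129]
force: [0.2, -0.5, -0.1]
width: -0.0
time_s: 38.9
eef_pos: [0.5409, 0.1912, 0.1118]
force: [-0.5, -0.1, 0.7]
width: 0.0001
time_s: 39.28
eef_pos: [0.5409, 0.1912, 0.1102]
force: [-2.2, -0.2, 5.3]
width: 0.0002
```

```bash
for i in 1 2 3; do python3 -m jog '[[[0,0.1,0],[0,0,0],0],[[0,0.1,0],[0,0,0],0]]' | grep -v rot; done; python3 -m jog '[[[0,-2,0],[0,0,0],0],[[0,-6,0],[0,0,0],0],[[0,-10,0],[0,0,0],0],[[0,-10,0],[0,0,0],0]]' | grep -v rot
```

```text
time_s: 39.52
eef_pos: [0.541, 0.1913, 0.1101]
force: [-5.2, -1.3, 13.4]
width: 0.0001
time_s: 39.78
eef_pos: [0.5411, 0.1912, 0.1101]
force: [-8.1, 0.4, 19.5]
width: -0.0004
time_s: 40.02
eef_pos: [0.5412, 0.1913, 0.11]
force: [-11.0, -1.4, 26.1]
width: -0.0001
time_s: 40.52
eef_pos: [0.5425, 0.1921, 0.2101]
force: [0.3, -0.4, 0.1]
width: 0.0001
```

```bash
python3 - <<'E'
from h import *
t=capture("top");s=capture("side")
im=cv2.imread("pics/top0.png")[170:220,220:300];cv2.imwrite("pics/t26.png",cv2.resize(im,None,fx=8,fy=8,interpolation=cv2.INTER_CUBIC))
im=s["color"][180:290,260:340,::-1];cv2.imwrite("pics/s26.png",cv2.resize(im,None,fx=7,fy=7,interpolation=cv2.INTER_CUBIC))
E
```

```text
(no output)
```

View pics/t26.png

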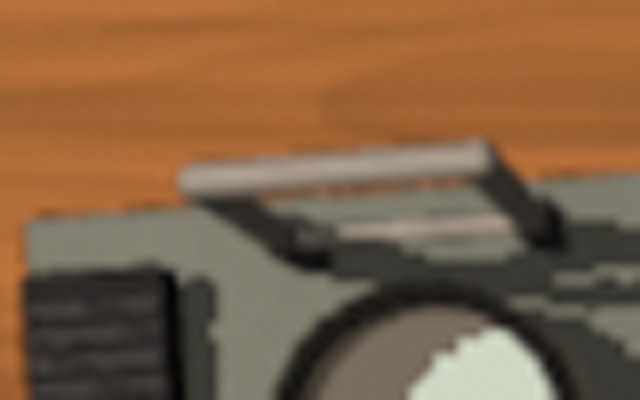

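View pics/s26.png

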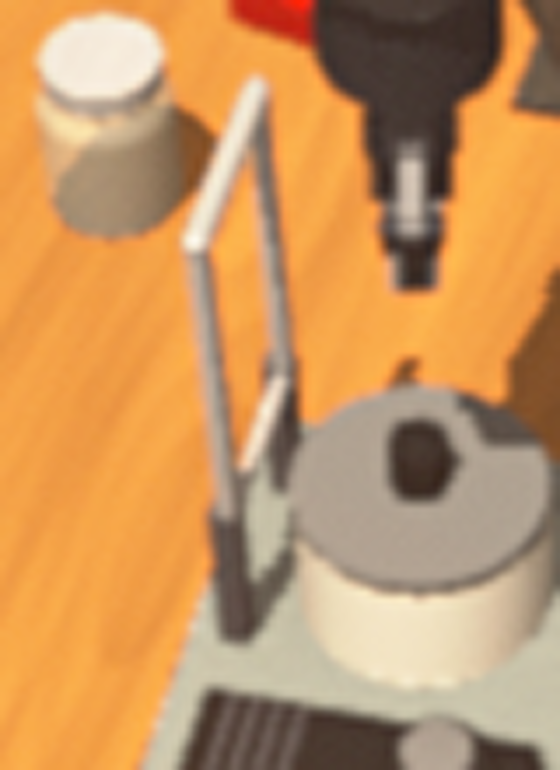

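```bash
python3 - <<'E'
from h import *
t=capture("top");s=capture("side")
for z in(.285,.290):
    for c,uv in((t,[[242,192],[280.8,189.1]]),(s,[[287.4,213.8],[296.4,192.1]])):
        q=unproj(c,uv,z); d=q[0]-q[1]; print(z,q[:,:2].ravel(),"mid",q.mean(0),"len",np.linalg.norm(d),"dir",np.degrees(np.arctan2(d[1],d[0])))
E
```

```text
0.285 [0.6156 0.2469 0.6253 0.1484] mid [0.6205 0.1977 0.285 ] len 0.0989918236386935 dir 95.62206719725643
0.285 [0.6186 0.2388 0.6266 0.1471] mid [0.6226 0.1929 0.285 ] len 0.09199787236713339 dir 95.00774520573788
0.29 [0.6151 0.2459 0.6248 0.1478] mid [0.62   0.1969 0.29  ] len 0.09857959375532636 dir 95.62206719725638
0.29 [0.6164 0.2433 0.6244 0.1521] mid [0.6204 0.1977 0.29  ] len 0.09151705875671012 dir 95.00774520573786
```

```bash
python3 d.py .663 .202 .295 95.5
```

```text
t 40.725 pos [0.5401 0.1908 0.2054] F [-0.6375  0.5334 -0.2152] w 0.000123435874177008 q [  39.0035   10.7813  -11.8174   -0.022   -67.4935 -110.3382]
cm [ -2.8739  -8.9825 -11.9821]
jaw now 108.65687568935522 turn [-0.0016  0.2296 -0.0004]
```

```bash
python3 -m jog '[[[0,-5,0],[0,0.11,0],0],[[0,-9,0],[0,0.23,0],0],[[0,-9,0],[0,0.23,0],0],[[-1.4,-9,-6],[0,0.23,0],0],[[-2.9,-9,-12],[0,0.23,0],0],[[-2.9,-9,-12],[0,0.23,0],0],[[-2.9,-9,-12],[0,0.23,0],0],[[-2.9,-9,-12],[0,0.23,0],0]]' ; python3 d.py .660 .202 .230 95.5;python3 - <<'E'
from h import *
s=capture("side")
crop(s,"s27",240,100,140,180,4)
E
```

```text
time_s: 41.72
eef_pos: [0.663, 0.202, 0.2968]
ee_rot: [[-0.096, 0.0, -0.995], [0.995, 0.0, -0.096], [0.0, -1.0, -0.0]]
force: [-0.6, -0.5, 0.1]
width: -0.0001
t 41.725 pos [0.663  0.202  0.2968] F [-0.5996 -0.5353  0.0653] w -0.00012525625225038098 q [  33.0149   20.0482   12.4938    0.0021  -82.4221 -117.4877]
cm [0.0253 6.6803 0.2968]
jaw now 95.52753368352239 turn [0.0004 0.0005 0.0002]
```

View pics/s27.png

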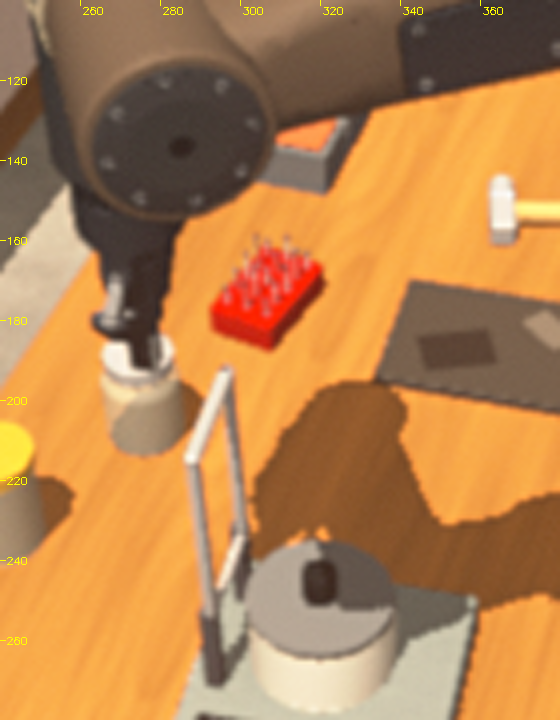

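```bash
python3 -m jog '[[[0,3,0],[0,0,0],0],[[0,6,0.2],[0,0,0],0],[[0,6.7,0.3],[0,0,0],0],[[0,6.7,0.3],[0,0,0],0],[[0,6.7,0.3],[0,0,0],0]]' |grep -v rot; python3 -m jog '[[[0,0,1.5],[0,0,0],0],[[0,0,3],[0,0,0],0],[[0,-0.1,4.5],[0,0,0],0],[[0,-0.3,5.9],[0,0,0],0],[[0,0,7.5],[0,0,0],0],[[0,0.6,9.2],[0,0,0],0],[[0,0.6,9.2],[0,0,0],0]]' |grep -v rot;python3 - <<'E'
from h import *
s=capture("side")
crop(s,"s28",240,100,140,180,4)
E
```

```text
time_s: 42.4
eef_pos: [0.6613, 0.2021, 0.2314]
force: [-0.5, -0.3, -0.9]
width: -0.0004
time_s: 43.28
eef_pos: [0.5677, 0.1928, 0.2239]
force: [0.5, 0.5, 0.2]
width: 0.0002
```

View pics/s28.png

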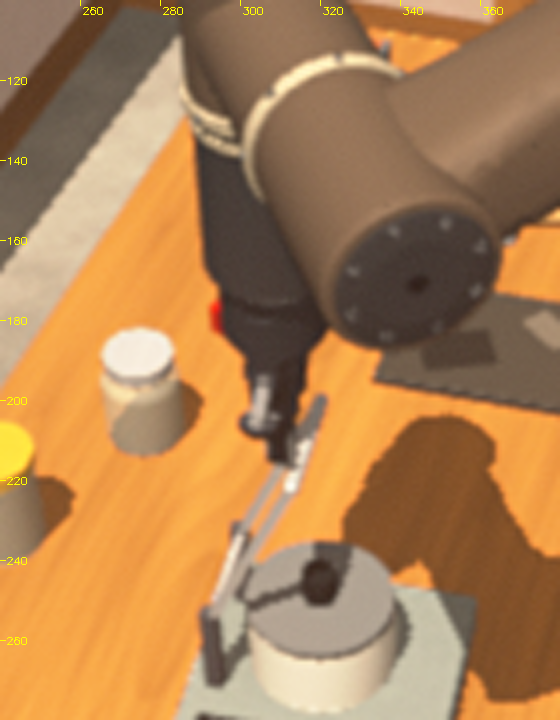

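```bash
python3 -m jog '[[[0,0.6,1.5],[0,0,0],0],[[0,1.4,3],[0,0,0],0],[[0,2.5,4.4],[0,0,0],0],[[0,3.6,5.7],[0,0,0],0],[[0,4.8,6.9],[0,0,0],0],[[0,5.9,7.9],[0,0,0],0],[[0,5.9,7.9],[0,0,0],0]]' |grep -v rot;python3 - <<'E'
from h import *
s=capture("side")
crop(s,"s29",240,100,140,180,4)
E
```

```text
time_s: 44.2
eef_pos: [0.4918, 0.1858, 0.164]
force: [5.2, 0.4, -5.0]
width: -0.0002
```

View pics/s29.png

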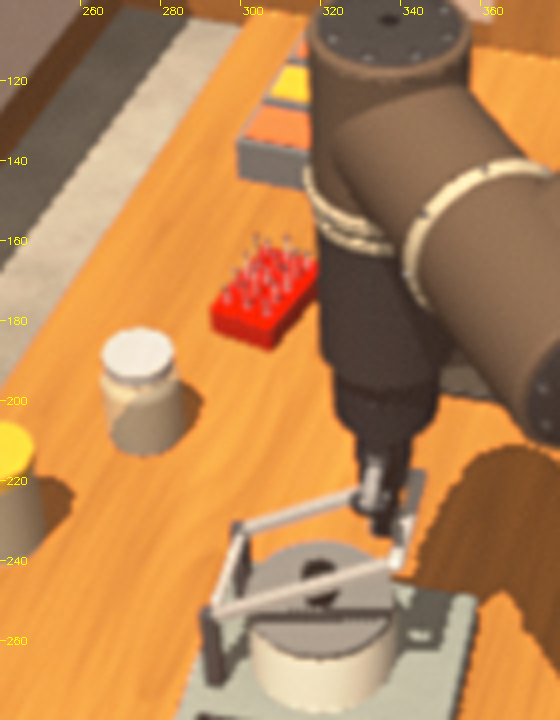

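```bash
python3 -m jog '[[[0,0,-0.4],[0,0,0],0],[[0,-3,-0.4],[0,0,0],0],[[0,-5,-0.3],[0,0,0],0],[[0,-5.5,0.5],[0,0,0],0],[[0,-5.5,2.2],[0,0,0],0],[[0,-5.5,2.2],[0,0,0],0],[[0,-3.5,2.3],[0,0,0],0],[[0,-2.4,2.4],[0,0,0],0],[[0,-1.4,2.6],[0,0,0],0],[[0,-0.4,2.9],[0,0,0],0],[[0,0.4,3.2],[0,0,0],0],[[0,0.4,3.2],[0,0,0],0]]' |grep -v rot;python3 - <<'E'
from h import *
s=capture("side")
crop(s,"s30",260,150,120,150,4)
E
```

```text
time_s: 45.75
eef_pos: [0.4583, 0.1822, 0.1598]
force: [-0.9, 0.1, -0.1]
width: 0.0001
```

View pics/s30.png

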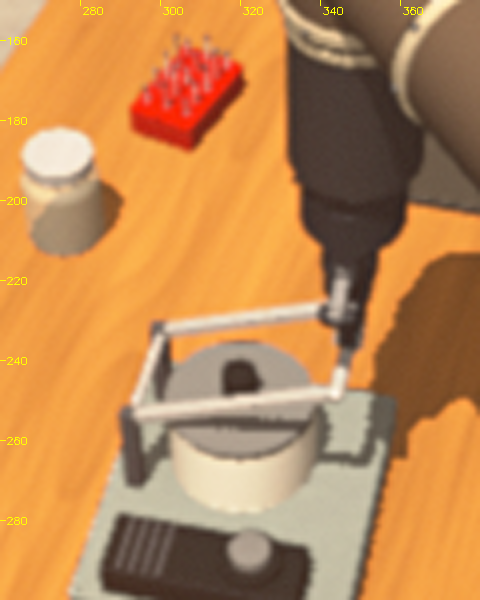

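```bash
python3 -m jog '[[[0,0.8,0.2],[0,0,0],0],[[0,1.6,0.4],[0,0,0],0],[[0,2.5,0.7],[0,0,0],0],[[0,3.4,0.9],[0,0,0],0],[[0,4.2,1.0],[0,0,0],0],[[0,5,1.1],[0,0,0],0],[[0,5.6,1.2],[0,0,0],0],[[0,6,1.2],[0,0,0],0],[[0,6.3,1.2],[0,0,0],0],[[0,6.3,1.2],[0,0,0],0]]' |grep -v rot;python3 - <<'E'
from h import *
s=capture("side")
crop(s,"s31",260,150,120,150,4)
E
```

```text
time_s: 47.05
eef_pos: [0.4467, 0.1812, 0.0973]
force: [0.4, -0.4, 0.3]
width: -0.0003
```

View pics/s31.png

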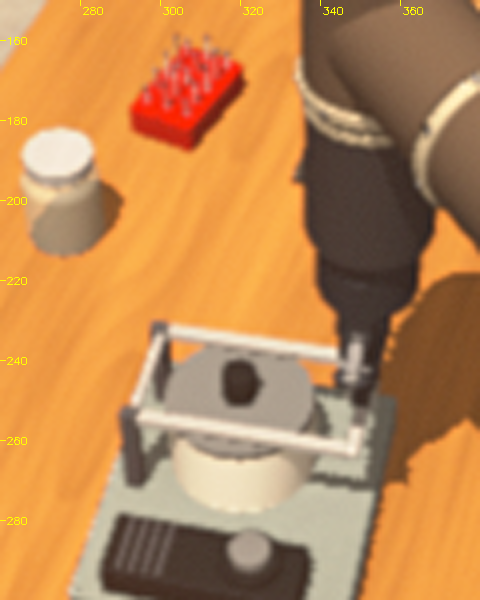

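```bash
for i in 1 2 3; do python3 -m jog '[[[0,0.1,0],[0,0,0],0],[[0,0.2,0],[0,0,0],0],[[0,0.2,0],[0,0,0],0]]' | grep -v rot; done
```

```text
time_s: 47.48
eef_pos: [0.4467, 0.1813, 0.0954]
force: [0.0, -0.7, -0.4]
width: -0.0
time_s: 47.85
eef_pos: [0.4467, 0.1812, 0.0936]
force: [-1.1, 0.1, 3.7]
width: -0.0002
time_s: 48.22
eef_pos: [0.4469, 0.1813, 0.0931]
force: [-7.6, -1.4, 18.6]
width: -0.0
```

```bash
python3 -m jog '[[[0,0.1,0],[0,0,0],0],[[0,0.1,0],[0,0,0],0],[[0,0.1,0],[0,0,0],0]]' | grep -v rot;  python3 -m jog '[[[0,-2,0],[0,0,0],0],[[0,-6,0],[0,0,0],0],[[0,-10,0],[0,0,0],0],[[0,-10,0],[0,0,0],0]]' | grep -v rot; python3 - <<'E'
from h import *
s=capture("side");t=capture("top")
crop(s,"s32",260,170,120,140,5);crop(t,"t32",210,175,120,100,5)
pw=np.array([.541,.191]);c,sn=np.cos(np.radians(5.6)),np.sin(np.radians(5.6));Rz=np.array([[c,-sn],[sn,c]])
b=np.r_[pw+Rz@[-.035,.125],.078];print("btn",b,proj(s,[b]),proj(t,[b]))
for y in(.045,-.045):
    e=np.r_[pw+Rz@[-.095,y],.1205];print(proj(s,[e]),proj(t,[e]))
E
```

```text
time_s: 48.6
eef_pos: [0.447, 0.1813, 0.0928]
force: [-11.9, -2.4, 26.6]
width: 0.0005
time_s: 49.1
eef_pos: [0.4484, 0.1825, 0.1934]
force: [0.4, 0.6, -1.1]
width: -0.0
btn [0.494 0.312 0.078] [[322.1734 289.2482]] [[231.6082 239.7991]]
[[347.6786 262.7584]] [[257.5611 258.6904]]
[[353.1969 240.5564]] [[288.9895 256.3732]]
```

View pics/s32.png

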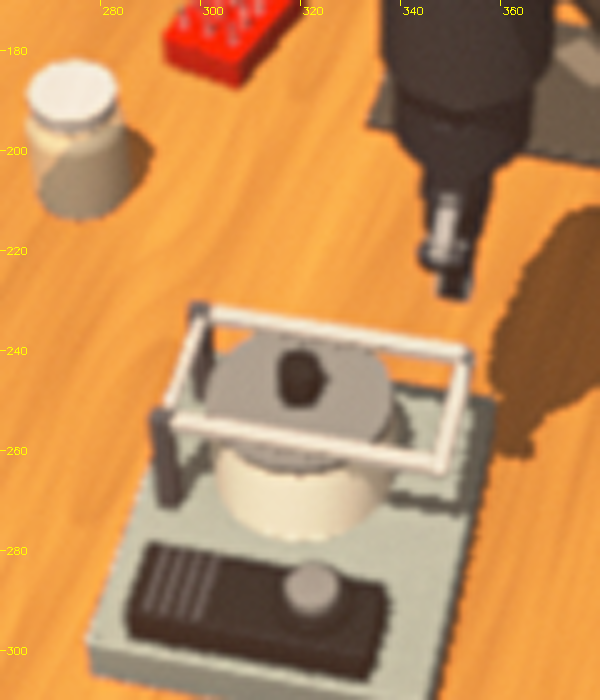

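View pics/t32.png

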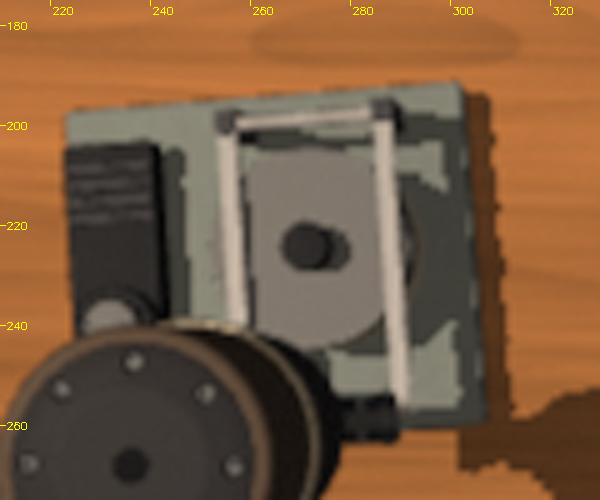

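```bash
python3 d.py .495 .311 .075
```

```text
t 49.2 pos [0.4465 0.1813 0.1902] F [-0.882  -0.6054  0.0986] w -0.00011087833898723916 q [  45.5245    2.4174  -23.6006   -0.0287  -63.9503 -130.0379]
cm [12.4437 11.5313 -6.0621]
jaw now 95.47401281658249 turn [ 0.0001 -0.      0.0007]
```

```bash
python3 -m jog '[[[5,0,-2.5],[0,0,0],0],[[10,0,-5],[0,0,0],0],[[12.4,2,-6],[0,0,0],0],[[12.4,6,-6],[0,0,0],0],[[12.4,9,-6],[0,0,0],0],[[12.4,10.5,-6],[0,0,0],0],[[12.4,10.5,-6],[0,0,0],0],[[12.4,10.5,-6],[0,0,0],0]]' | grep -v rot; python3 - <<'E'
from h import *
s=capture("side")
crop(s,"s33",260,190,120,120,5)
E
```

```text
time_s: 50.2
eef_pos: [0.4952, 0.3108, 0.0864]
force: [1.0, -0.6, -0.5]
width: -0.0004
```

View pics/s33.png

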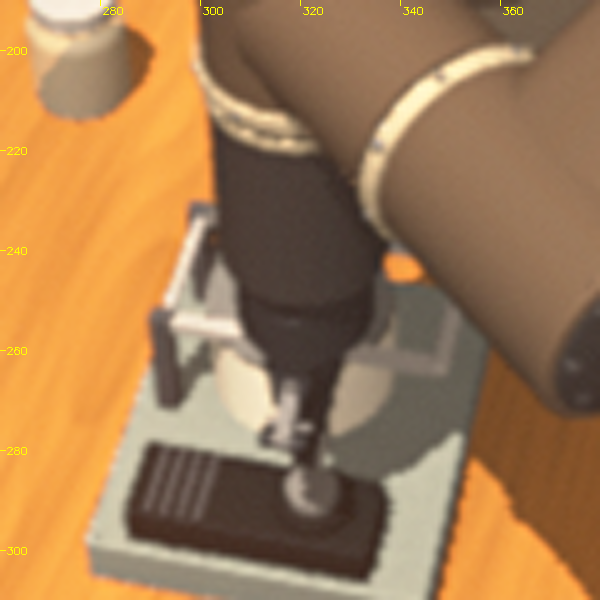

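```bash
python3 -m jog '[[[0,1.5,0],[0,0,0],0],[[0,2.8,0],[0,0,0],0],[[0,3.3,0],[0,0,0],0],[[0,3.3,0],[0,0,0],0]]' | grep -v rot; for i in 1 2 3; do python3 -m jog '[[[0,0.1,0],[0,0,0],0],[[0,0.2,0],[0,0,0],0],[[0,0.2,0],[0,0,0],0]]' | grep -v rot; done
```

```text
time_s: 50.75
eef_pos: [0.4948, 0.3106, 0.0548]
force: [-9.2, -2.7, 26.2]
width: -0.0001
time_s: 51.12
eef_pos: [0.4949, 0.3107, 0.0545]
force: [-14.9, -6.2, 39.4]
width: 0.0003
time_s: 51.5
eef_pos: [0.495, 0.3107, 0.0543]
force: [-21.2, -7.1, 53.8]
width: 0.0
time_s: 51.88
eef_pos: [0.4952, 0.3108, 0.054]
force: [-26.0, -9.7, 68.8]
width: -0.0001
```

```bash
python3 -m jog '[[[0,-0.6,0],[0,0,0],0],[[0,-1.0,0],[0,0,0],0],[[0,-1.0,0],[0,0,0],0]]' | grep -v rot; for i in 1 2 3; do python3 -m jog '[[[0,-0.2,0],[0,0,0],0],[[0,-0.2,0],[0,0,0],0]]' | grep -v rot; done
```

```text
time_s: 52.25
eef_pos: [0.4947, 0.3106, 0.0565]
force: [-1.3, 0.6, 4.1]
width: 0.0003
time_s: 52.5
eef_pos: [0.4946, 0.3105, 0.0581]
force: [-0.4, 1.0, 2.6]
width: -0.0
time_s: 52.75
eef_pos: [0.4946, 0.3105, 0.0603]
force: [0.2, 1.3, 1.5]
width: -0.0
time_s: 53.0
eef_pos: [0.4943, 0.31, 0.0622]
force: [0.3, 0.1, -0.6]
width: 0.0001
```

The button's spring force fell from 4 N to 0 over about 6 mm as I lifted, so it had been pressed fully. Next I'll retreat and do the final checks.

```bash
python3 -m jog '[[[0,-4,0],[0,0,0],0],[[0,-9,0],[0,0,0],0],[[0,-14,0],[0,0,0],0],[[-4,-16,5],[0,0,0],0],[[-10,-16,5],[0,0,0],0],[[-16,-16,5],[0,0,0],0],[[-22,-16,5],[0,0,0],0],[[-28,-16,5],[0,0,0],0],[[-34,-16,5],[0,0,0],0],[[-40,-16,5],[0,0,0],0],[[-44,-16,5],[0,0,0],0],[[-44,-16,5],[0,0,0],0]]' | grep -v rot; python3 - <<'E'
from h import *
s=capture("side");t=capture("top")
crop(s,"s34",220,100,200,200,4);crop(t,"t34",210,100,260,180,3)
E
```

```text
time_s: 54.5
eef_pos: [0.4862, -0.1347, 0.2217]
force: [-0.2, 0.5, 0.5]
width: -0.0002
```

View pics/s34.png

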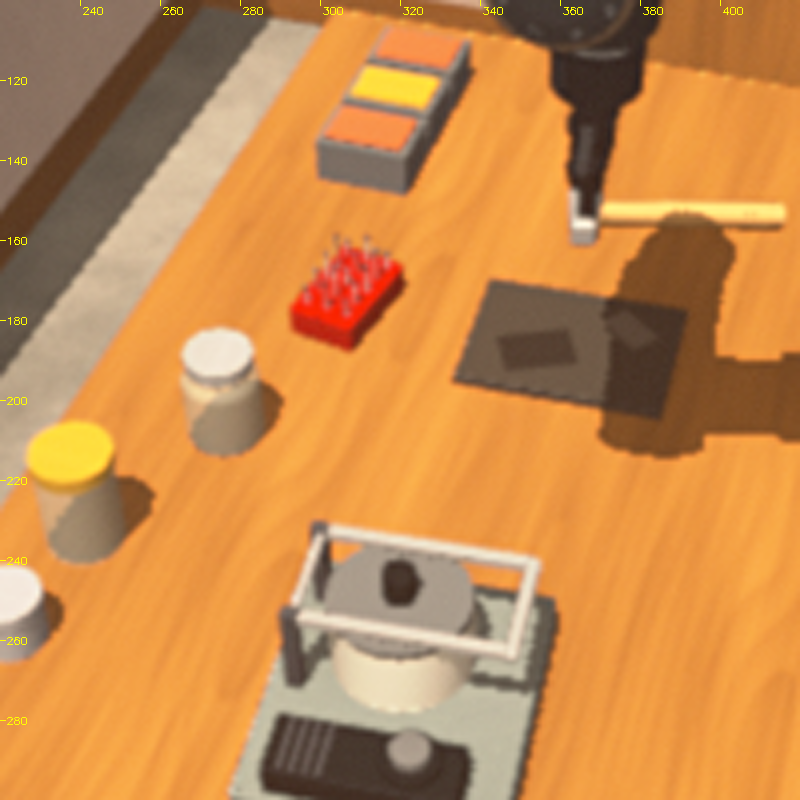

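View pics/t34.png

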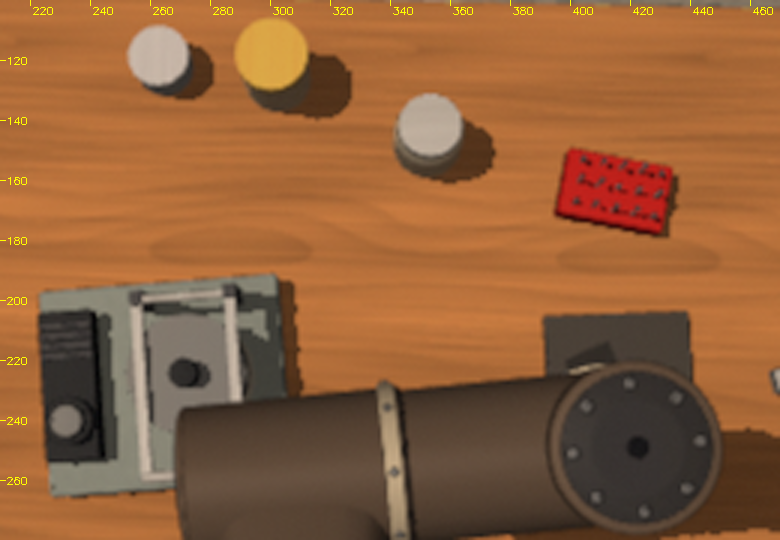

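```bash
python3 -c "
from cell import *
print(close_job()); print(observe()['time_s'])"
```

```text
the job is handed in; nothing more can be done
None
the job is handed in; nothing more can be done
```

The job is done and handed in at about 55 s. The one irregularity was that I pressed the start button harder than I meant to.

- **Castings:** Only three were on the board: the plate, one ring and the disc. I put all three in the pot. The two rectangles left on the board are flat marks.
- **Lid:** I seated it in the seal and pressed it down about 6 mm until it stopped. A second push of 26 N on the knob did not move it, and the knob top was at the height expected for fully home.
- **Clamp:** Only after that did I swing it over, pressing it to its stop with about 27 N. In the side image the bar ends sit where they should for level.
- **Start button:** It went down its full travel and sprang back, as the force readings on lifting showed.

**Checks that disagreed or fell short:**
- **Reported tool height:** The fingertips sat about 33 mm higher than the robot reported, found by touching the board. I worked from measured contacts instead.
- **Button force:** The force reached about 69 N through the fingertips. That is above the 40 N limit for the arm and gripper body, but below the 120 N wrist limit.
- **Disc:** I did not see it in the pot before the lid went on. It was still in the grip when lowered inside the rim, and the board and the visible bench were clear afterwards.
- **Items to leave alone:** I never went near the bench pin, and it was not in the last pictures. In those pictures the jar, bur stand and hammer looked where they had been.

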